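Make up an egg board and a cake board

ROBOT

A 7-joint arm with a two-finger parallel gripper is mounted at the origin on a cart in front of the work surface, level with it; the furniture and walls round the work are solid. World frame = base frame: x ahead of the robot, y to its left, z up, the work surface at z = 0. Lengths are in mm, angles in rad, forces in N, time in s.
With the tool pointing down it reaches from about 400 to 900 mm from the base axis. Payload 5.6 kg.
Tool frame: the origin (TCP) lies midway between the tips of the shut fingers; the grasp point (between the pads) lies 19 mm behind it; z points along the fingers, y is the direction in which the jaws open and shut (so a half turn about z gives the same grasp; the last joint's range is limited). The gripper opens to 92 mm and grips with 3 to 60 N. Pads are 20 mm wide; open, the fingers measure 128 mm over their backs; the gripper's body (75 mm by 189 mm) begins 69 mm behind the grasp point.
Start: joints at [-1.166, 0.468, -0.012, 1.603, 0.006, 1.071, -0.056], TCP at [281.479, 585.9, 214.592] pointing down, gripper open.
Joint ranges: [-2.53, 2.53], [-0.31, 2.02], [-1.57, 1.55], [0.28, 2.44], [-1.29, 4.43], [0.15, 1.84], [-2.92, 2.92]. Speed limits (rad/s): [2.57, 2.57, 3.14, 3.14, 3.14, 3.14, 3.14].

INTERFACE

Orientations are given as a unit quaternion [w, x, y, z].
In Python, from plant import telemetry, get_image, get_calibration, arm gives the robot as it stands.
- The arm moves only by the tool move_arm, never from a script. Its argument "deltas" is a list of rows, each a list of 5 numbers: the shift along the tool's x, y, z in mm, then the turn about the tool's z in degrees, then the opening, from 0 (shut) to 1 (fully open). A call has 1 to 8 rows; each row is the pose to reach, as a shift and turn from the pose commanded when the call began, along the tool's axes at that moment; what a row does not reach only later rows make up. A row lasts 1/10 s, in which the tool goes at most 50 mm and 8.59 degrees, less where a joint would pass 70% of its speed; a pose out of reach is approached as far as the arm can. A call with a gripper value outside its range is refused whole. The fingers move at their own pace and stop on an object; "squeeze" is the grip in N (left out, the last holds). Time passes only in rows, so rows that repeat a pose let the fingers close. It gives the time, the measured TCP pose, the force and the opening at its end, in the units of the state.
- telemetry.get_state(): the state, without advancing time (a new reading comes with each control period).
- get_image(name): name is "scene" or "top"; returns the picture (420x560x3 uint8, red, green, blue); there is no depth.
- get_calibration(name): a dict with "fx", "fy", "cx", "cy" (pixels), "R" (3x3) and "t" (3): a world point X has camera coordinates R X + t. Camera axes: x right, y down, z forward; pixel columns grow to the right and rows downward; lengths in mm; the calibration is good to about 2 mm. A picture is of the moment at which its call begins. get_calibration takes no time and is no camera call.
- arm.hand_in(): hands the job in, once; it reports no verdict.
The state is a dict: "t": time; "joint_pos": joint angles; "joint_velocities": joint speeds; "joint_efforts": joint torques, N m; "tcp_pos": TCP position; "tool_rot": TCP orientation; "force": force on the tool from outside, world axes, zero at the start; "moment": the same for the moment, N m; "finger_gap": finger opening in mm.
Only numpy, scipy, OpenCV 4.12 (cv2) and the standard library are available. Lean on these libraries where they do the work, as an engineer would, in place of code of your own. Each camera call takes 0.05 s, during which the arm holds its last target.

TASK

Make up two breakfast boards from the things laid out on the grey mat: on the rectangular board lay the teaspoon along the cork strip and stand the egg cup on the large round cork and the salt shaker on the small one; on the round board lay the cake fork along the cork strip and stand the lidded jam pot on the round cork. Centre each thing on its cork, cutlery flat and lengthwise (either end first), the rest upright, let go of everything and leave the knife where it lies.

Things in the scene. Friction and masses are not known exactly. Their poses are not given: they have to be found in the camera images.
- rect_board: Rectangular dark wooden serving board, fixed, 150 mm (its x) by 200 mm (its y), 12 mm thick, lying flat on the worktop; origin at the centre of its underside, z up. Three flush cork inlays in its top (12 mm above the origin): a strip 36 x 166 mm running along the board's y, centred at x -42, y 0 mm; a large round cork of diameter 74 mm centred at x +26, y +48 mm; a small round cork of diameter 56 mm centred at x +26, y -48 mm.
- round_board: Round dark wooden serving board, fixed, diameter 208 mm, 12 mm thick, lying flat on the worktop; origin at the centre of its underside, z up. Two flush cork inlays in its top (12 mm above the origin): a strip 36 x 166 mm running along the board's y, centred at x -42, y 0 mm; one round cork of diameter 74 mm centred at x +36, y 0 mm.
- teaspoon_mid (a point): Teaspoon with red handle and steel bowl, 132 mm long, 26 mm wide at the bowl, 11 mm high, lying flat on the mat (a grey slab 5 mm thick, 240 x 240 mm; on it spoon, fork and knife start side by side 75 mm apart, nearly parallel, and the shaker, the egg cup and the jam pot in a row in front of them, square to the cutlery, 86 mm apart). The point is its centre, half-way up; x runs along its length, z up. 30 g or so.
- cakefork_mid (a point): Cake fork with red handle and steel tines, 146 mm long, 21 mm wide, 11 mm high, lying flat on the mat. The point is its centre, half-way up; x runs along its length, z up. 30 g or so.
- knife_mid (a point): Butter knife with red handle and flat steel blade, 150 mm long, 17 mm wide, 9 mm high, lying on the mat beside the spoon and the fork; it belongs to neither board. The point is its centre, half-way up; x runs along its length.
- shaker_mid (a point): Salt shaker of clear glass with a grey domed cap, upright, round, 44 mm across and 90 mm high. The point is on its axis, half-way up (45 mm above its foot); z up.
- egg_cup_mid (a point): Open white egg cup, empty, 62 mm high: round foot 52 mm across, thin stem, cup 49 mm across from 42 mm above the foot up to the rim. The point is on its axis, half-way up (31 mm above its underside, where the cup is narrower); z up. Grip it by the cup, close under the rim.
- jam_pot_mid (a point): White lidded jam pot, 68 mm high: straight round body 54 mm across up to 44 mm, wooden lid 57 mm across from 44 to 51 mm, round knob 16 mm across on top. The point is on its axis, 34 mm above its underside; z up. The lid is fixed. 0.18 kg or so.
Not all that is in view belongs to the job. Leave any blue or red look-alike of the part that bears shaker_mid alone.

How it is judged (in metres and radians):
At the end, for the whole second after the job is handed in: Spoon, egg cup and shaker on the rectangular board, fork and jam pot on the round one, each on its own cork: cutlery within 14 mm along each board axis, flat, lengthwise to 0.2 rad; the others within 12 mm, upright to 0.1 rad; all resting on the board (height to 6 mm) (x of teaspoon_mid in the frame of rect_board between -0.056 and -0.028 m and y of teaspoon_mid in the frame of rect_board between -0.014 and 0.014 m and z of teaspoon_mid in the frame of rect_board between 0.0115 and 0.0235 m and angle between the x axis of teaspoon_mid and the y axis of rect_board, either way round below 0.2 rad and angle between each of teaspoon_mid, cakefork_mid's own z axis and vertical below 0.2 rad and x of egg_cup_mid in the frame of rect_board between 0.014 and 0.038 m and y of egg_cup_mid in the frame of rect_board between 0.036 and 0.06 m and z of egg_cup_mid in the frame of rect_board between 0.037 and 0.049 m and angle between each of egg_cup_mid, shaker_mid, jam_pot_mid's own z axis and vertical below 0.1 rad and x of shaker_mid in the frame of rect_board between 0.014 and 0.038 m and y of shaker_mid in the frame of rect_board between -0.06 and -0.036 m and z of shaker_mid in the frame of rect_board between 0.051 and 0.063 m and x of cakefork_mid in the frame of round_board between -0.056 and -0.028 m and y of cakefork_mid in the frame of round_board between -0.014 and 0.014 m and z of cakefork_mid in the frame of round_board between 0.0115 and 0.0235 m and angle between the x axis of cakefork_mid and the y axis of round_board, either way round below 0.2 rad and x of jam_pot_mid in the frame of round_board between 0.024 and 0.048 m and y of jam_pot_mid in the frame of round_board between -0.012 and 0.012 m and z of jam_pot_mid in the frame of round_board between 0.04 and 0.052 m); the robot touches nothing.
It fails at once if the knife is moved by more than 30 mm (distance of knife_mid from where it was at the start of the episode above 0.03 m).
It also fails if it takes over 115 s, if anything falls off the work surface, if the arm or the gripper's body presses on something with over 40 N, if the wrist force passes 120 N, or if a joint passes its speed limit or range.

## Working session

There is one attempt and no reset: what is moved stays moved. The work goes in short steps, Python scripts to look and compute and a tool call to move; the robot and the scene stay as the last step left them, time stands still between calls to the robot, and variables do not carry over. Pictures are saved under pics/ and viewed, and the job is handed in when it is done.

Besides the shell and the picture viewer there is one more tool, called after "Call:" as name(argument=value, ...) on one line, values as JSON. move_arm: Moves the arm, as the interface text tells. Its arguments: {"type":"object","properties":{"deltas":{"type":"array","items":{"type":"array","items":{"type":"number"}}},"squeeze":{"type":"number"}},"required":["deltas"]}

```bash
mkdir -p pics; ls
python3 - <<'E'
from plant import telemetry,get_image,get_calibration
import cv2
for n in ("scene","top"):
    im=get_image(n); cv2.imwrite(f"pics/{n}0.png",im[:,:,::-1]); c=get_calibration(n); print(n,c)
s=telemetry.get_state(); print(s)
E
```

```text
pics
scene {'fx': 487.6386902542469, 'fy': 487.6386902542469, 'cx': 279.9134932388956, 'cy': 211.61859982621365, 'R': array([[ 0.65443825, -0.75609713, -0.00526334],
       [-0.47848003, -0.40873734, -0.77716835],
       [ 0.58546344,  0.5111271 , -0.62927073]]), 't': array([-269.6371409 ,  283.66717138,  934.54882971])}
top {'fx': 401.0962497994748, 'fy': 401.0962497994748, 'cx': 280.1747540485558, 'cy': 210.3636364935576, 'R': array([[-0.01373144, -0.99979061, -0.01517164],
       [-0.9893383 ,  0.01578486, -0.14477763],
       [ 0.1449868 ,  0.01302188, -0.9893479 ]]), 't': array([ 73.24127835, 452.43607594, 884.85692093])}
{'t': 0.1, 'joint_pos': array([-1.16603466,  0.46824853, -0.01160464,  1.6035196 ,  0.00601356,
        1.07142163, -0.05628827]), 'joint_velocities': array([-0.00073203,  0.00020015,  0.00071791, -0.00319719, -0.00027586,
       -0.00016045, -0.00039836]), 'joint_efforts': array([ 3.86525326e-04, -5.21650243e+01, -1.29047205e-02, -2.44366461e+01,
       -5.68263559e-02,  1.41252723e-02,  5.44192403e-05]), 'tcp_pos': array([281.2533438 , 585.41887244, 213.76688793]), 'tool_rot': array([-1.11932595e-04,  2.22036967e-01,  9.75037935e-01, -7.73404369e-04]), 'force': array([-0.11143586,  0.63485779, -0.83277361]), 'moment': array([ 0.00339645, -0.05332164,  0.0145871 ]), 'finger_gap': 92.45136732493246}
```

View pics/scene0.png

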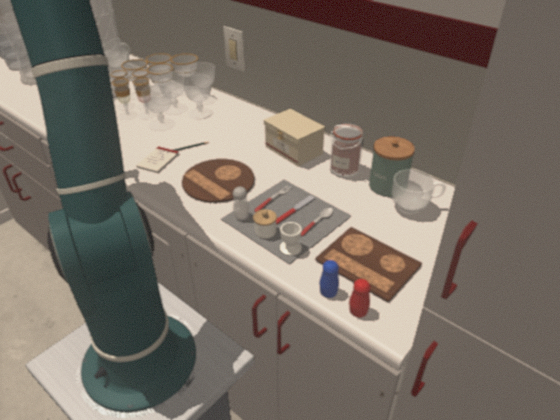

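View pics/top0.png

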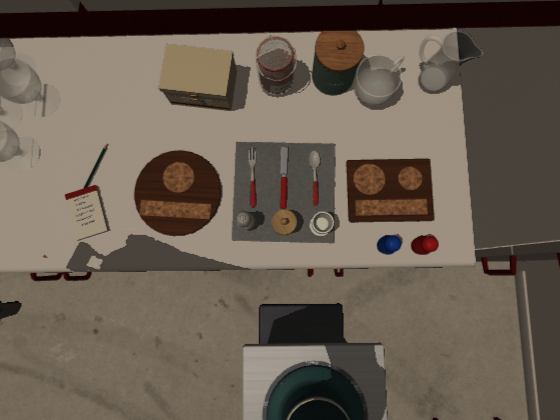

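```bash
cat > h.py <<'E'
import numpy as np, cv2
from plant import telemetry,get_image,get_calibration
C={n:get_calibration(n) for n in("scene","top")}
def ray(n,u,v):
    c=C[n]; d=c["R"].T@np.array([(u-c["cx"])/c["fx"],(v-c["cy"])/c["fy"],1]); o=-c["R"].T@c["t"]; return o,d/np.linalg.norm(d)
def onz(n,u,v,z):
    o,d=ray(n,u,v); return o+d*(z-o[2])/d[2]
def proj(n,X):
    c=C[n]; p=c["R"]@np.asarray(X,float)+c["t"]; return np.array([c["fx"]*p[0]/p[2]+c["cx"],c["fy"]*p[1]/p[2]+c["cy"]])
def tri(a,b):
    o1,d1=ray("top",*a);o2,d2=ray("scene",*b)
    A=np.stack([d1,-d2],1); s=np.linalg.lstsq(A,o2-o1,rcond=None)[0]
    p,q=o1+s[0]*d1,o2+s[1]*d2; return (p+q)/2,np.linalg.norm(p-q)
E
python3 - <<'E'
import cv2
a=cv2.imread("pics/top0.png"); cv2.imwrite("pics/topc1.png",cv2.resize(a[135:260,130:345],None,fx=3.7,fy=3.7,interpolation=cv2.INTER_CUBIC))
cv2.imwrite("pics/topc2.png",cv2.resize(a[135:260,300:450],None,fx=4,fy=4,interpolation=cv2.INTER_CUBIC))
b=cv2.imread("pics/scene0.png"); cv2.imwrite("pics/scc1.png",cv2.resize(b[150:300,175:365],None,fx=4,fy=4,interpolation=cv2.INTER_CUBIC))
cv2.imwrite("pics/scc2.png",cv2.resize(b[200:330,300:430],None,fx=4,fy=4,interpolation=cv2.INTER_CUBIC))
E
```

```text
(no output)
```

View pics/topc1.png

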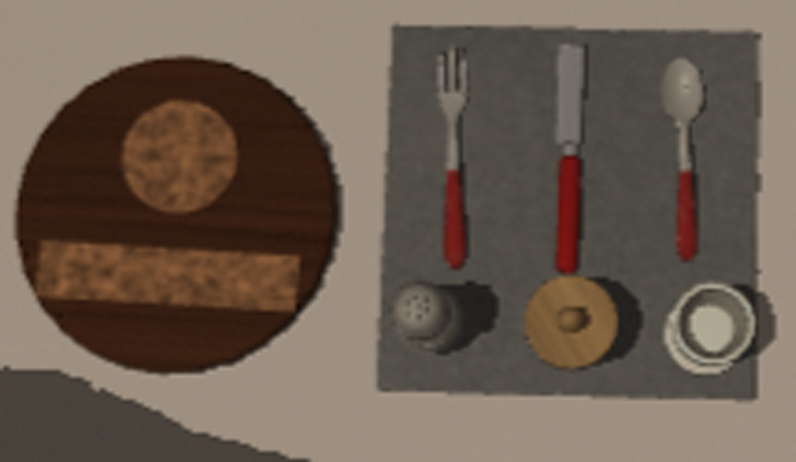

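View pics/topc2.png

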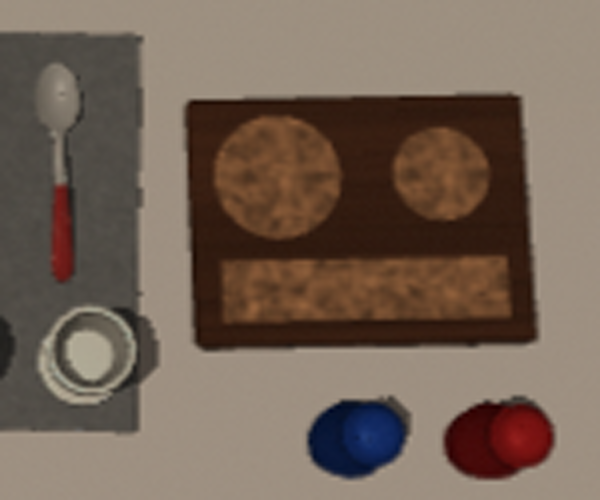

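View pics/scc1.png

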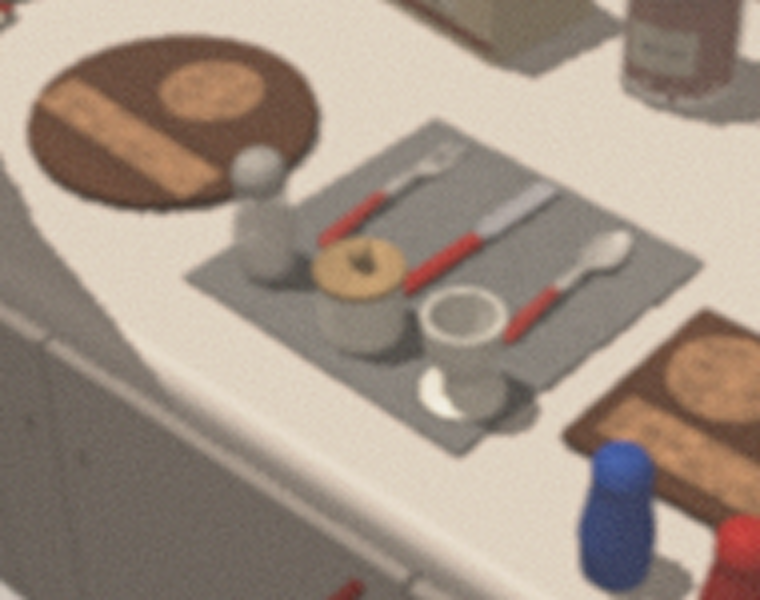

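View pics/scc2.png

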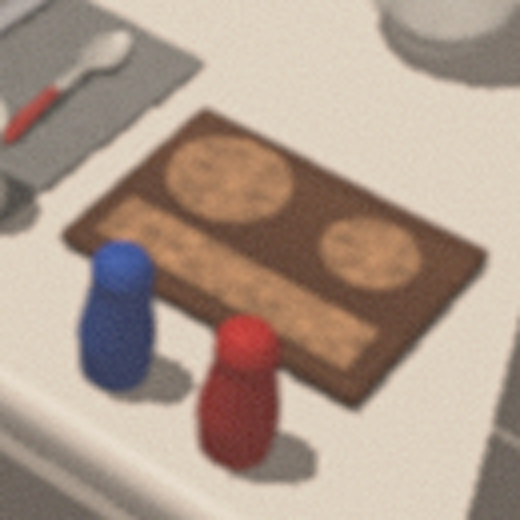

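```bash
cat > meas.py <<'E'
from h import *
def wpts(n,cnt,z): return np.array([onz(n,*p,z)[:2] for p in cnt.reshape(-1,2)])
def comps(mask,amin):
    cs,_=cv2.findContours(mask.astype(np.uint8),cv2.RETR_EXTERNAL,cv2.CHAIN_APPROX_NONE)
    return [c for c in cs if cv2.contourArea(c)>=amin]
def roi(m,r):
    o=np.zeros_like(m); o[r[1]:r[3],r[0]:r[2]]=m[r[1]:r[3],r[0]:r[2]]; return o
E
python3 - <<'E'
from meas import *
np.set_printoptions(precision=1,suppress=True)
for n,f in(("top","pics/top0.png"),("scene","pics/scene0.png")):
    im=cv2.imread(f); hsv=cv2.cvtColor(im,cv2.COLOR_BGR2HSV)
    H,S,V=[hsv[...,i].astype(int) for i in range(3)]
    cork=(H>5)&(H<22)&(S>85)&(V>(95 if n=="top" else 130))
    R=[(130,150,225,240),(345,155,435,225)] if n=="top" else [(180,155,260,205),(315,225,425,300)]
    for r in R:
        m=roi(cork.astype(np.uint8),r); m=cv2.morphologyEx(m,cv2.MORPH_CLOSE,np.ones((3,3)))
        for c in comps(m,100):
            w=wpts(n,c,12).astype(np.float32); M=cv2.moments(c)
            (cx,cy),(a,b),th=cv2.minAreaRect(w)
            print(n,"px",M["m10"]/M["m00"],M["m01"]/M["m00"],"rect",cx,cy,a,b,th,"ell",cv2.fitEllipse(w)[:2])
    board=(V<(90 if n=="top" else 125))&(S>80)&(H<20)|cork
    for r in R:
        m=roi(board.astype(np.uint8),r if n=="top" else (r[0]-5,r[1]-8,r[2]+5,r[3]+10)); m=cv2.morphologyEx(m,cv2.MORPH_CLOSE,np.ones((5,5)))
        for c in comps(m,1500):
            w=wpts(n,c,12).astype(np.float32); (cx,cy),(a,b),th=cv2.minAreaRect(w)
            print(n,"board",cx,cy,a,b,th,cv2.fitEllipse(w)[:2])
    red=((H<8)|(H>172))&(S>140)&(V>70)
    r=(235,140,335,245) if n=="top" else (235,180,345,250)
    for c in comps(roi(red.astype(np.uint8),r),20):
        w=wpts(n,c,10).astype(np.float32); print(n,"red",cv2.minAreaRect(w), c.reshape(-1,2).mean(0))
    steel=(S<60)&(V>(120 if n=="top" else 150)) 
    rr=(240,145,330,190) if n=="top" else (262,183,345,240)
    for c in comps(roi(steel.astype(np.uint8),rr),8):
        w=wpts(n,c,10).astype(np.float32); print(n,"steel",cv2.minAreaRect(w), c.reshape(-1,2).mean(0))
E
```

```text
top px 174.6343490304709 209.12373037857802 rect 462.2418518066406 315.4380187988281 165.84979248046875 38.25693893432617 86.18244934082031 ell ((463.62493896484375, 317.2643737792969), (35.217750549316406, 236.65585327148438))
top px 177.8017041053447 176.63361735089077 rect 541.4956665039062 309.0523986816406 70.82691192626953 70.91068267822266 80.4592514038086 ell ((541.8696899414062, 309.5076904296875), (68.45923614501953, 70.68638610839844))
top px 391.0138965075882 206.67233497897237 rect 460.95166015625 -192.62484741210938 34.63093566894531 164.2171173095703 0.16225950419902802 ell ((461.2182922363281, -193.49658203125), (34.97483825683594, 224.4105224609375))
top px 409.7226349678058 177.8390292223873 rect 529.2393798828125 -240.85276794433594 52.70478820800781 50.828060150146484 53.639854431152344 ell ((529.469970703125, -240.0030517578125), (49.55948257446289, 50.97655487060547))
top px 368.7463876432486 178.46985550572992 rect 529.548583984375 -144.12423706054688 70.91768646240234 70.0899658203125 88.9815444946289 ell ((529.5996704101562, -143.59677124023438), (69.13282775
[... 2721 characters left out ...]
3172607422, 87.2915267944336), 88.08280181884766) [334.8 232.8]
scene steel ((474.4466857910156, 17.523921966552734), (56.95836639404297, 54.787208557128906), 40.541160583496094) [290.3 228.4]
scene steel ((572.3594970703125, -11.135717391967773), (72.42142486572266, 25.566598892211914), 6.022759437561035) [323.1 213.8]
scene steel ((572.5933837890625, 135.87362670898438), (19.50943946838379, 68.47075653076172), 89.0016098022461) [280.6 191.4]
scene steel ((623.1818237304688, 53.2100944519043), (129.37533569335938, 150.3643035888672), 35.048309326171875) [318.6 193.9]
scene steel ((567.184326171875, 171.19749450683594), (46.72285842895508, 44.829444885253906), 40.4571418762207) [268.1 186.1]
```

Run:
```python
from meas import *
np.set_printoptions(precision=1,suppress=True)
T=cv2.imread("pics/top0.png");Sc=cv2.imread("pics/scene0.png")
for nm,a,b in(("rstrip",(174.6,209.1),(206.8,183.9)),("rcork",(177.8,176.6),(227.6,172.2)),("lcork",(368.7,178.5),(356.8,244.2)),("scork",(409.7,177.8),(392.1,262.8)),("strip",(391,206.7),(360.2,270.3))):print(nm,*tri(a,b))
red={}
for n,im,r in(("top",T,(235,140,335,245)),("scene",Sc,(235,180,345,250))):
    hsv=cv2.cvtColor(im,cv2.COLOR_BGR2HSV);H,S,V=[hsv[...,i].astype(int) for i in range(3)]
    red=((H<9)|(H>170))&(S>(120 if n=="top" else 95))&(V>60)
    for c in comps(roi(red.astype(np.uint8),r),8):
        M=cv2.moments(c);w=wpts(n,c,12).astype(np.float32);q=w[:,0]
        v=cv2.fitLine(w,cv2.DIST_L2,0,.01,.01).ravel()
        print(n,"red px %.1f %.1f"%(M["m10"]/M["m00"],M["m01"]/M["m00"]),cv2.minAreaRect(w),"x",q.min(),q.max(), "dir",np.degrees(np.arctan2(v[1],v[0])))
    if n=="top":
        # mat, lid, rim, cap
        mat=(S<50)&(V>45)&(V<105)
        m=cv2.morphologyEx(roi(mat.astype(np.uint8),(225,135,345,250)),cv2.MORPH_CLOSE,np.ones((15,15)))
        for c in comps(m,2000): print("mat",cv2.minAreaRect(wpts(n,c,5).astype(np.float32)))
        lid=(H>8)&(H<25)&(S>70)&(V>80)
        for c in comps(cv2.morphologyEx(roi(lid.astype(np.uint8),(265,205,305,240)),cv2.MORPH_CLOSE,np.ones((5,5))),100): print("lid z56",cv2.fitEllipse(wpts(n,c,56).astype(np.float32)),cv2.fitEllipse(c)[0])
    else:
        lid=(H>8)&(H<25)&(S>75)&(V>110)
        for c in comps(cv2.morphologyEx(roi(lid.astype(np.uint8),(250,205,280,230)),cv2.MORPH_CLOSE,np.ones((5,5))),80): print("lid z56",cv2.fitEllipse(wpts(n,c,56).astype(np.float32)),cv2.fitEllipse(c)[0])
```

```text
rstrip [463.7 314.6  13.4] 0.8924381527579656
rcork [540.6 309.1  15.2] 1.0856389512330604
lcork [ 528.3 -142.4   15. ] 1.1074023377645672
scork [ 528.3 -238.6   15.2] 1.0140121984252777
strip [ 462.4 -193.7   11.5] 3.2708298023329263
top red px 314.9 193.5 ((497.95758056640625, -15.835060119628906), (9.423996925354004, 55.168296813964844), 88.53498077392578) x 470.36707 525.55273 dir -0.98103774
top red px 252.3 195.0 ((496.861328125, 131.59193420410156), (11.805755615234375, 62.46696853637695), 89.83802032470703) x 465.6248 528.10474 dir 1.271036
top red px 283.0 192.5 ((499.3064270019531, 59.53199005126953), (13.235118865966797, 74.7705307006836), 86.08595275878906) x 462.08063 536.5411 dir -3.4172075
mat ((503.8514709472656, 52.93749237060547), (248.66046142578125, 240.32411193847656), 87.69438934326172)
lid z56 ((425.35113525390625, 58.92365646362305), (54.56293487548828, 55.09738540649414), 128.9178466796875) (283.61669921875, 221.41046142578125)
scene red px 306.8 228.4 ((498.4869384765625, -13.442424774169922), (58.463626861572266, 12.26589584350586), 5.655181884765625) x 469.6065 527.5691 dir 8.025762
scene red px 284.7 215.3 ((501.1850280761719, 60.94960021972656), (15.733810424804688, 74.02618408203125), 87.0589599609375) x 463.9676 538.4069 dir 0.67006135
scene red px 262.6 204.5 ((498.13018798828125, 134.26800537109375), (67.08769226074219, 13.2547607421875), 4.226832866668701) x 464.72934 531.45337 dir 6.512618
lid z56 ((424.9896545410156, 60.22382354736328), (55.45423126220703, 58.25321960449219), 171.15158081054688) (264.4754638671875, 216.79891967773438)
```

Run:
```python
import cv2
a=cv2.imread("pics/top0.png");b=cv2.imread("pics/scene0.png")
f=lambda im,x,y:cv2.resize(im[y:y+40,x:x+40],(390,390),interpolation=cv2.INTER_CUBIC)
cv2.imwrite("pics/z1.png",cv2.hconcat([f(a,225,200),f(a,300,202)]))
cv2.imwrite("pics/z2.png",cv2.hconcat([f(b,220,180),f(b,270,217)]))
```

```text
(no output)
```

View pics/z1.png

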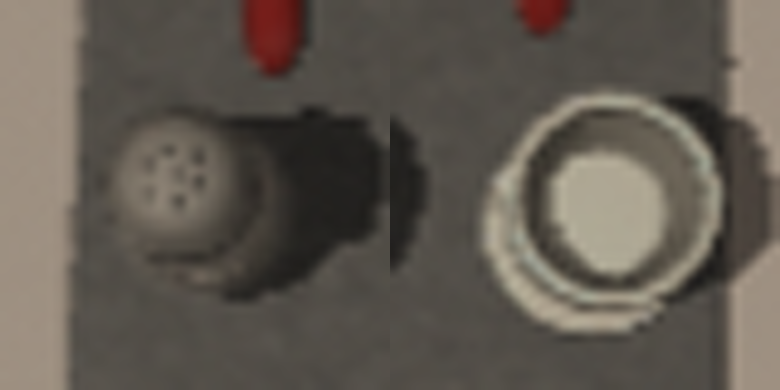

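View pics/z2.png

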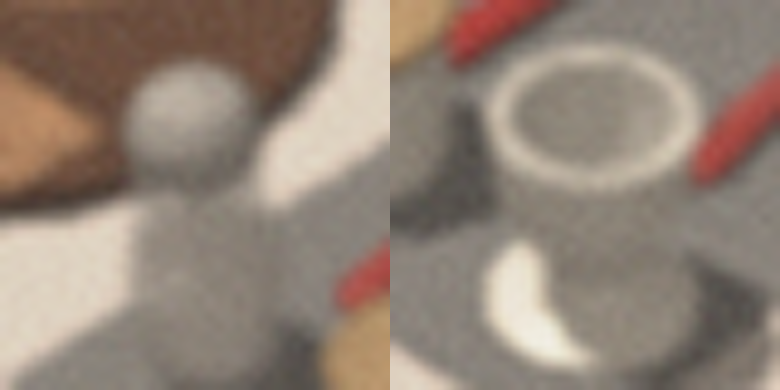

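Run:
```python
from h import *
np.set_printoptions(precision=1,suppress=True)
for nm,a,b in(("cap",(242.7,217.7),(239.2,192.8)),("rim",(322.3,221.8),(290.4,228.3)),("lid",(283.6,221.4),(264.5,216.8)),("spoonH",(314.9,193.5),(306.8,228.4)),("knifeH",(283,192.5),(284.7,215.3)),("forkH",(252.3,194.2),(262.6,204.5))):print(nm,*tri(a,b))
f=lambda x,y:(130+x/3.7-.5,135+y/3.7-.5)
for nm,p in(("forktip",(452,47)),("forkend",(456,268)),("spoontip",(682,57)),("spoonend",(687,262)),("knifetip",(572,44)),("kend",(567,272))):print(nm,onz("top",*f(*p),10))
print(onz("top",242.7,217.7,80),onz("scene",239.2,192.8,80),onz("top",322.3,221.8,67),onz("scene",290.4,228.3,67))
```

```text
cap [430.8 147.9  82.2] 2.1624926317818445
rim [421.  -25.3  69.7] 1.0431250600626676
lid [424.8  59.3  56.2] 1.0278468181958327
spoonH [495.2 -15.6  14.7] 0.791674750250005
knifeH [498.9  59.3  14.5] 0.6666006840149704
forkH [495.5 132.   14.6] 0.5748414448686144
forktip [611.6 133.3  10. ]
forkend [466.1 131.3  10. ]
spoontip [602.2 -15.9  10. ]
spoonend [467.6 -15.6  10. ]
knifetip [612.2  55.3  10. ]
kend [462.4  60.7  10. ]
[431.9 147.4  80. ] [432.  150.8  80. ] [421.7 -25.9  67. ] [423. -23.  67.]
```

```bash
cat > go.py <<'E'
import sys
from plant import telemetry
import numpy as np
from scipy.spatial.transform import Rotation as Ro
s=telemetry.get_state(); w,x,y,z=s["tool_rot"]; R=Ro.from_quat([x,y,z,w]).as_matrix()
p=np.array(s["tcp_pos"]); jaw=np.degrees(np.arctan2(R[1,1],R[0,1]))
print("t %.1f"%s["t"],"tcp",p.round(1),"jaw %.1f"%jaw,"tilt",R[:2,2].round(3),"gap %.1f"%s["finger_gap"],"F",np.round(s["force"],1),"j",np.round(s["joint_pos"],2))
if len(sys.argv)>3:
    t=np.array([float(a) for a in sys.argv[1:4]]); j=float(sys.argv[4]) if len(sys.argv)>4 else jaw
    d=(jaw-j+180)%360-180
    print("delta",(R.T@(t-p)).round(1),"turn %.1f"%d)
E
python3 go.py 510 -15.5 150 89
```

```text
t 0.1 tcp [281.3 585.4 213.8] jaw 64.3 tilt [-0.001 -0.001] gap 92.5 F [-0.1  0.6 -0.8] j [-1.17  0.47 -0.01  1.6   0.01  1.07 -0.06]
delta [-466.4 -442.5   64.5] turn -24.7
```

Call:
move_arm(deltas=[[-35, -33, 0, -2, 1], [-70, -66, 5, -4, 0.8], [-105, -99, 10, -6, 0.6], [-140, -133, 15, -8, 0.5], [-175, -166, 20, -10, 0.5], [-210, -199, 25, -12, 0.5], [-245, -232, 30, -14, 0.5], [-280, -265, 35, -16, 0.5]], squeeze=15)

```text
t: 0.9
tcp_pos: [419.3, 223.8, 179.4]
tool_rot: [0.0, 0.083, 0.997, 0.0]
force: [0.2, 0.2, -0.2]
finger_gap: 46.0
```

```bash
python3 go.py 510 -15.5 120 89
```

```text
t 0.9 tcp [419.3 223.8 179.4] jaw 80.4 tilt [0. 0.] gap 46.0 F [ 0.2  0.2 -0.2] j [-0.63  0.22  0.08  2.06 -0.02  0.87  0.86]
delta [-129.2 -220.9   59.4] turn -8.6
```

Call:
move_arm(deltas=[[-20, -35, 5, -2, 0.4], [-40, -70, 10, -4, 0.4], [-60, -105, 20, -6, 0.4], [-85, -140, 30, -8, 0.4], [-105, -175, 40, -8.5, 0.4], [-125, -205, 50, -8.5, 0.4], [-125, -205, 55, -8.5, 0.4], [-125, -205, 55, -8.5, 0.4]])

```text
t: 1.7
tcp_pos: [507.1, 2.1, 123.5]
tool_rot: [-0.001, 0.011, 1.0, -0.0]
force: [-0.5, 0.2, -0.4]
finger_gap: 37.0
```

```bash
python3 go.py 510 -15.5 7.5 89
```

```text
t 1.7 tcp [507.1   2.1 123.5] jaw 88.7 tilt [-0.002 -0.   ] gap 37.0 F [-0.5  0.2 -0.4] j [-0.22  0.35  0.18  2.03 -0.09  0.77  1.56]
delta [ -3.6 -17.5 116. ] turn -0.3
```

Call:
move_arm(deltas=[[-3, -17.5, 20, 0, 0.4], [-3, -17.5, 50, 0, 0.4], [-3, -17.5, 80, 0, 0.4], [-3, -17.5, 95, 0, 0.4], [-3, -17.5, 95, 0, 0.4], [-3, -17.5, 95, 0, 0.4]])

```text
t: 2.3
tcp_pos: [510.7, -13.6, 30.0]
tool_rot: [0.0, 0.009, 1.0, 0.0]
force: [0.5, 0.5, 0.1]
finger_gap: 36.9
```

```bash
python3 go.py 510 -15.5 8 89
python3 - <<'E'
from h import *
f=lambda im,x,y:cv2.resize(im[y:y+60,x:x+60],(390,390),interpolation=cv2.INTER_CUBIC)
a=get_image("top")[:,:,::-1];b=get_image("scene")[:,:,::-1]
cv2.imwrite("pics/s1.png",cv2.hconcat([f(a,285,150),f(b,280,190)]))
E
```

```text
t 2.3 tcp [510.7 -13.6  30. ] jaw 88.9 tilt [0.    0.001] gap 36.9 F [0.5 0.5 0.1] j [-0.16  0.52  0.15  2.07 -0.14  0.57  1.64]
delta [ 0.6 -1.9 22. ] turn -0.1
```

View pics/s1.png

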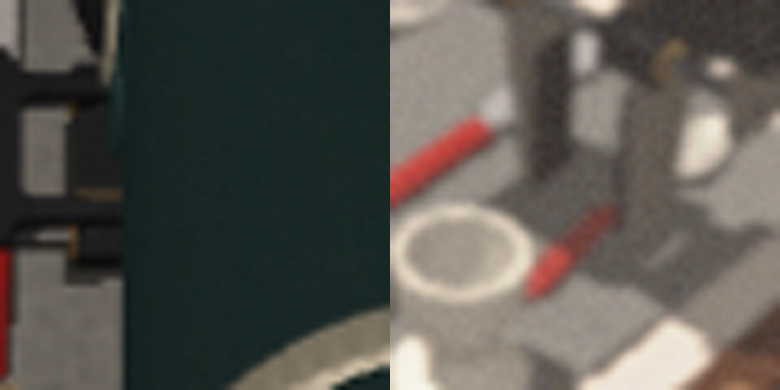

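Call:
move_arm(deltas=[[0, -1, 8, 0, 0.4], [0, -1, 16, 0, 0.4], [0, -1, 22, 0, 0.4], [0, -1, 22, 0, 0.2], [0, -1, 22, 0, 0], [0, -1, 22, 0, 0], [0, -1, 22, 0, 0], [0, -1, 22, 0, 0]], squeeze=15)

```text
t: 3.2
tcp_pos: [510.7, -15.8, 7.8]
tool_rot: [0.0, 0.01, 1.0, 0.0]
force: [-0.9, -0.0, -0.4]
finger_gap: 16.8
```

```bash
python3 go.py 510 -15.5 8 89
```

```text
t 3.2 tcp [510.7 -15.8   7.8] jaw 88.8 tilt [0. 0.] gap 16.8 F [-0.9 -0.  -0.4] j [-0.15  0.56  0.14  2.07 -0.15  0.52  1.65]
delta [ 0.7  0.3 -0.2] turn -0.2
```

Still closing; let it finish, then lift a little.

Call:
move_arm(deltas=[[0, 0, 0, 0, 0], [0, 0, 0, 0, 0], [0, 0, 0, 0, 0], [0, 0, 0, 0, 0]])

```text
t: 3.6
tcp_pos: [510.6, -15.8, 7.6]
tool_rot: [0.0, 0.01, 1.0, 0.0]
force: [0.2, 0.5, -0.9]
finger_gap: 16.8
```

Call:
move_arm(deltas=[[0, 0, -10, 0, 0], [0, 0, -25, 0, 0], [0, 0, -45, 0, 0], [0, 0, -65, 0, 0], [0, 0, -85, 0, 0], [0, 0, -85, 0, 0]])

```text
t: 4.2
tcp_pos: [512.6, -15.8, 95.5]
tool_rot: [0.003, 0.01, 1.0, 0.0]
force: [0.1, 0.5, -0.0]
finger_gap: 16.9
```

Run:
```python
from h import *
f=lambda im,x,y:cv2.resize(im[y:y+90,x:x+90],(390,390),interpolation=cv2.INTER_CUBIC)
a=get_image("top")[:,:,::-1];b=get_image("scene")[:,:,::-1]
cv2.imwrite("pics/s2.png",cv2.hconcat([f(a,275,130),f(b,270,160)]))
```

```text
(no output)
```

View pics/s2.png

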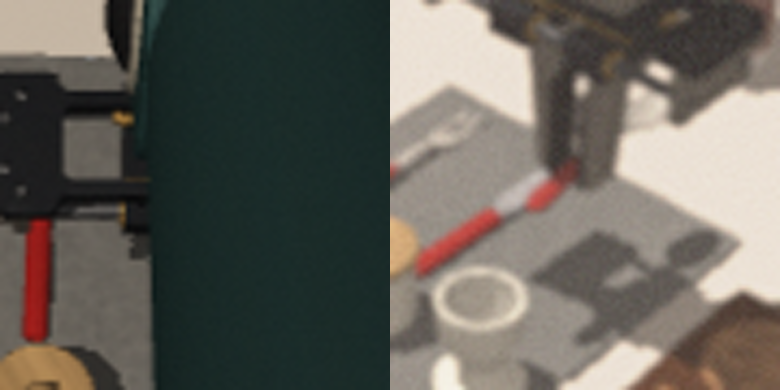

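```bash
python3 go.py 462 -167 90 0
```

```text
t 4.3 tcp [510.7 -15.7  93. ] jaw 88.8 tilt [0.001 0.   ] gap 17.1 F [ 0.1 -0.6 -0.3] j [-0.18  0.41  0.18  2.05 -0.11  0.7   1.62]
delta [  45.7 -152.2    2.9] turn 88.8
```

Call:
move_arm(deltas=[[4, -14, 0, 6, 0], [8, -30, 0, 14, 0], [14, -48, 0, 22, 0], [20, -66, 0, 30, 0], [26, -84, 0, 38, 0], [32, -102, 0, 46, 0], [37, -120, 0, 54, 0], [42, -136, 0, 62, 0]])

```text
t: 5.1
tcp_pos: [464.6, -151.7, 91.6]
tool_rot: [-0.001, 0.526, 0.85, -0.001]
force: [-1.2, -0.1, -1.1]
finger_gap: 17.4
```

```bash
python3 go.py 462 -167 50 0
```

```text
t 5.1 tcp [ 464.6 -151.7   91.6] jaw 26.5 tilt [-0.002 -0.   ] gap 17.4 F [-1.2 -0.1 -1.1] j [-0.15  0.4   0.48  2.11 -0.28  0.69  0.98]
delta [-12.5  -9.1  41.6] turn 26.5
```

Call:
move_arm(deltas=[[-3, -2, 5, 7, 0], [-6, -4, 10, 15, 0], [-9, -6, 18, 22, 0], [-12, -9, 25, 26.5, 0], [-12, -9, 30, 26.5, 0], [-12, -9, 34, 26.5, 0], [-12, -9, 34, 26.5, 0], [-12, -9, 34, 26.5, 0]])

```text
t: 5.9
tcp_pos: [463.2, -165.6, 58.5]
tool_rot: [-0.0, 0.705, 0.71, 0.0]
force: [-0.8, -0.5, -0.1]
finger_gap: 16.7
```

```bash
python3 go.py 462 -167 15 0;  python3 - <<'E'
from h import *
f=lambda im,x,y:cv2.resize(im[y:y+120,x:x+120],(390,390),interpolation=cv2.INTER_CUBIC)
a=get_image("top")[:,:,::-1];b=get_image("scene")[:,:,::-1]
cv2.imwrite("pics/s3.png",cv2.hconcat([f(a,325,130),f(b,310,200)]))
E
```

```text
t 5.9 tcp [ 463.2 -165.6   58.5] jaw 0.4 tilt [-0.  0.] gap 16.7 F [-0.8 -0.5 -0.1] j [-0.17  0.48  0.55  2.12 -0.42  0.64  0.67]
delta [-1.4 -1.2 43.5] turn 0.4
```

View pics/s3.png

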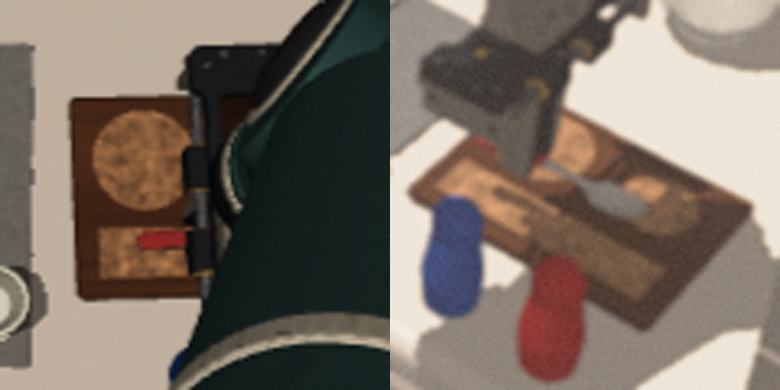

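Call:
move_arm(deltas=[[-1, -1, 10, 0, 0], [-1, -1, 20, 0, 0], [-1, -1, 30, 0, 0], [-1, -1, 37, 0, 0], [-1, -1, 41, 0, 0], [-1, -1, 43, 0, 0], [-1, -1, 43, 0, 0], [-1, -1, 43, 0, 0]])

```text
t: 6.8
tcp_pos: [462.4, -166.8, 15.7]
tool_rot: [0.0, 0.705, 0.709, 0.0]
force: [0.1, 0.1, 0.6]
finger_gap: 16.6
```

```bash
python3 go.py 462 -167 15 0
```

```text
t 6.8 tcp [ 462.4 -166.8   15.7] jaw 0.3 tilt [ 0. -0.] gap 16.6 F [0.1 0.1 0.6] j [-0.11  0.56  0.48  2.13 -0.49  0.55  0.74]
delta [-0.2 -0.4  0.7] turn 0.3
```

Down 1 mm more, then open to 0.4 and rise.

Call:
move_arm(deltas=[[0, 0, 1, 0, 0], [0, 0, 1, 0, 0], [0, 0, 1, 0, 0.2], [0, 0, 1, 0, 0.3], [0, 0, 1, 0, 0.4], [0, 0, 1, 0, 0.4], [0, 0, 1, 0, 0.4]])

```text
t: 7.5
tcp_pos: [462.2, -166.7, 14.6]
tool_rot: [0.0, 0.705, 0.709, 0.0]
force: [-0.0, 0.2, -0.3]
finger_gap: 36.9
```

Call:
move_arm(deltas=[[0, 0, -8, 0, 0.4], [0, 0, -25, 0, 0.4], [0, 0, -60, 0, 0.4], [0, 0, -100, 0, 0.4], [0, 0, -130, 0, 0.4], [0, 0, -135, 0, 0.4]])

```text
t: 8.1
tcp_pos: [464.3, -167.5, 153.2]
tool_rot: [0.003, 0.705, 0.709, 0.002]
force: [1.1, 0.8, -0.7]
finger_gap: 36.7
```

```bash
python3 go.py 512 132.5 100 90
```

```text
t 8.1 tcp [ 464.3 -167.5  153.2] jaw 0.3 tilt [ 0.007 -0.   ] gap 36.7 F [ 1.1  0.8 -0.7] j [-0.28  0.32  0.67  2.07 -0.27  0.83  0.55]
delta [299.7  49.1  53.4] turn -89.7
```

Call:
move_arm(deltas=[[35, 6, 0, -8, 0.4], [75, 12, 0, -16, 0.4], [110, 18, 0, -24, 0.4], [145, 24, 0, -32, 0.4], [180, 30, 0, -40, 0.4], [215, 36, 0, -48, 0.4], [250, 42, 0, -56, 0.4], [275, 46, 0, -64, 0.4]])

```text
t: 8.9
tcp_pos: [506.1, 111.1, 149.0]
tool_rot: [-0.001, 0.218, 0.976, 0.0]
force: [-0.2, 1.2, 0.4]
finger_gap: 36.3
```

```bash
python3 go.py 512 132.5 40 91;python3 - <<'E'
from h import *
f=lambda im,x,y:cv2.resize(im[y:y+120,x:x+120],(390,390),interpolation=cv2.INTER_CUBIC)
a=get_image("top")[:,:,::-1];b=get_image("scene")[:,:,::-1]
cv2.imwrite("pics/s4.png",cv2.hconcat([f(a,325,130),f(b,310,200)])); cv2.imwrite("pics/s4full.png",a)
E
```

```text
t 8.9 tcp [506.1 111.1 149. ] jaw 64.8 tilt [-0.001  0.   ] gap 36.3 F [-0.2  1.2  0.4] j [-0.55  0.33  0.32  2.   -0.14  0.83  0.98]
delta [  3.6  21.9 109. ] turn -26.2
```

View pics/s4.png

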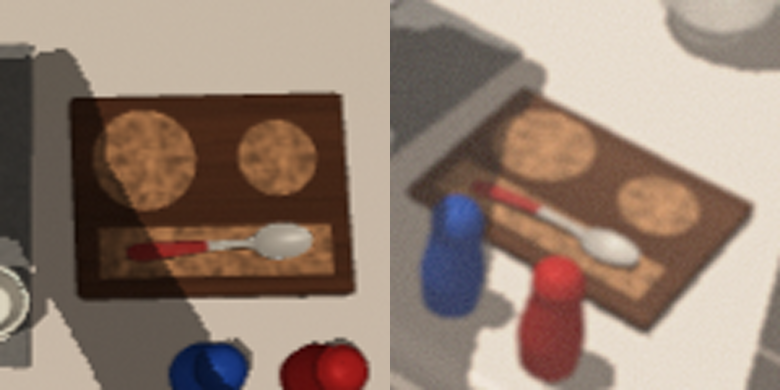

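Call:
move_arm(deltas=[[1, 7, 10, -8, 0.4], [2, 14, 25, -16, 0.4], [3, 21, 40, -24, 0.4], [4, 22, 60, -26, 0.4], [4, 22, 80, -26, 0.4], [4, 22, 100, -26, 0.4], [4, 22, 108, -26, 0.4], [4, 22, 108, -26, 0.4]])

```text
t: 9.8
tcp_pos: [511.5, 128.8, 40.5]
tool_rot: [-0.001, -0.002, 1.0, -0.001]
force: [-0.1, 0.4, -0.1]
finger_gap: 36.7
```

```bash
python3 go.py 512 132.5 7.8 91;python3 - <<'E'
from h import *
f=lambda im,x,y:cv2.resize(im[y:y+60,x:x+60],(390,390),interpolation=cv2.INTER_CUBIC)
b=get_image("scene")[:,:,::-1]
cv2.imwrite("pics/s5.png",f(b,240,160))
E
```

```text
t 9.8 tcp [511.5 128.8  40.5] jaw 90.2 tilt [-0.003 -0.001] gap 36.7 F [-0.1  0.4 -0.1] j [-0.46  0.52  0.18  2.03 -0.15  0.61  1.4 ]
delta [-0.6  3.8 32.6] turn -0.8
```

View pics/s5.png

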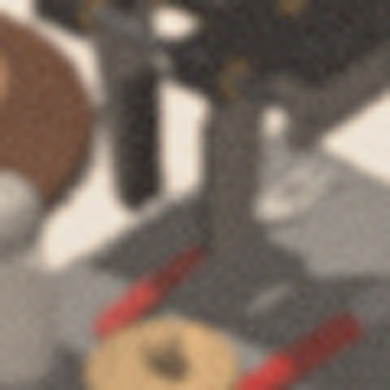

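Fingers straddle the fork handle (at about (160,290) in the crop). Down and grip.

Call:
move_arm(deltas=[[0, 4, 10, -1, 0.4], [0, 4, 20, -1, 0.4], [0, 4, 28, -1, 0.4], [0, 4, 32.5, -1, 0.4], [0, 4, 32.5, -1, 0.4], [0, 4, 32.5, -1, 0.2], [0, 4, 32.5, -1, 0], [0, 4, 32.5, -1, 0]], squeeze=15)

```text
t: 10.65
tcp_pos: [512.8, 134.2, 9.4]
tool_rot: [0.0, -0.012, 1.0, 0.0]
force: [0.1, -1.2, 0.5]
finger_gap: 14.9
```

Call:
move_arm(deltas=[[0, 0, 0, 0, 0], [0, 0, 0, 0, 0], [0, 0, 0, 0, 0], [0, 0, 0, 0, 0]])

```text
t: 11.05
tcp_pos: [512.6, 134.1, 9.3]
tool_rot: [0.0, -0.012, 1.0, 0.0]
force: [0.0, 0.6, 1.7]
finger_gap: 14.3
```

```bash
python3 go.py 512 132.5 95 91
```

```text
t 11.1 tcp [512.6 134.1   9.3] jaw 91.3 tilt [0. 0.] gap 14.3 F [0.  0.6 1.7] j [-0.45  0.58  0.16  2.03 -0.17  0.55  1.42]
delta [  0.6  -1.6 -85.7] turn 0.3
```

Call:
move_arm(deltas=[[0, 0, -10, 0, 0], [0, 0, -30, 0, 0], [0, 0, -60, 0, 0], [0, 0, -95, 0, 0], [0, 0, -120, 0, 0], [0, 0, -130, 0, 0], [0, 0, -130, 0, 0]])

```text
t: 11.75
tcp_pos: [513.3, 134.4, 140.6]
tool_rot: [0.001, -0.012, 1.0, 0.001]
force: [-0.0, -0.5, -0.8]
finger_gap: 14.7
```

```bash
python3 go.py 465 342 130 -4
```

```text
t 11.8 tcp [513.3 134.4 140.6] jaw 91.3 tilt [0.003 0.001] gap 14.7 F [-0.  -0.5 -0.8] j [-0.49  0.36  0.21  1.97 -0.1   0.81  1.37]
delta [ 43.4 208.6  10.7] turn 95.3
```

Call:
move_arm(deltas=[[4, 16, 0, 6, 0], [9, 40, 0, 14, 0], [14, 66, 0, 22, 0], [19, 92, 0, 30, 0], [24, 118, 0, 38, 0], [29, 144, 0, 46, 0], [34, 170, 0, 54, 0], [39, 190, 0, 62, 0]])

```text
t: 12.55
tcp_pos: [467.6, 324.2, 137.1]
tool_rot: [-0.0, 0.507, 0.862, -0.001]
force: [0.4, 0.4, -0.4]
finger_gap: 14.5
```

```bash
python3 go.py 465 342 60 -4
```

```text
t 12.6 tcp [467.6 324.2 137.1] jaw 29.1 tilt [-0.002 -0.002] gap 14.5 F [ 0.4  0.4 -0.4] j [-0.98  0.44  0.4   1.89 -0.22  0.86  0.04]
delta [16.8  6.6 77.1] turn 33.1
```

Call:
move_arm(deltas=[[4, 2, 10, 8, 0], [8, 4, 20, 16, 0], [12, 6, 30, 24, 0], [16, 6, 45, 32, 0], [17, 6, 60, 33, 0], [17, 6, 75, 33, 0], [17, 6, 75, 33, 0], [17, 6, 75, 33, 0]])

```text
t: 13.35
tcp_pos: [466.0, 340.2, 63.6]
tool_rot: [0.0, 0.729, 0.684, -0.001]
force: [0.2, -0.1, 0.1]
finger_gap: 14.9
```

```bash
python3 go.py 465 342 17 -4;  python3 - <<'E'
from h import *
f=lambda im,x,y:cv2.resize(im[y:y+120,x:x+120],(390,390),interpolation=cv2.INTER_CUBIC)
a=get_image("top")[:,:,::-1];b=get_image("scene")[:,:,::-1]
cv2.imwrite("pics/s6.png",cv2.hconcat([f(a,115,130),f(b,160,120)]))
E
```

```text
t 13.3 tcp [466.  340.2  63.6] jaw -3.6 tilt [-0.001 -0.001] gap 14.9 F [ 0.2 -0.1  0.1] j [-1.05  0.58  0.48  1.92 -0.38  0.74 -0.42]
delta [ 1.7 -1.1 46.6] turn 0.4
```

View pics/s6.png

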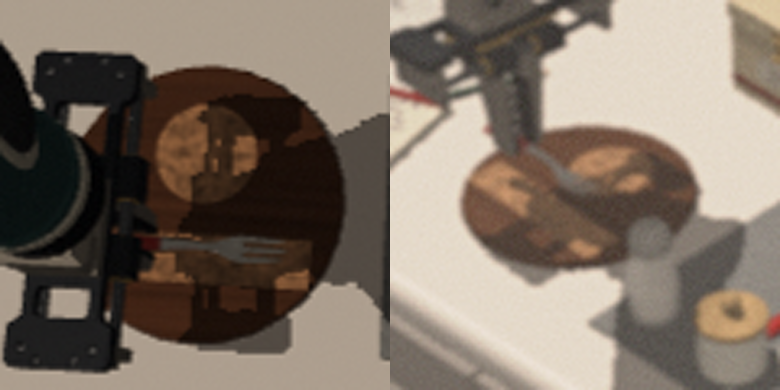

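Call:
move_arm(deltas=[[2, -1, 10, 0, 0], [2, -1, 20, 0, 0], [2, -1, 30, 0, 0], [2, -1, 38, 0, 0], [2, -1, 43, 0, 0], [2, -1, 46, 0, 0], [2, -1, 46, 0, 0], [2, -1, 46, 0, 0]])

```text
t: 14.25
tcp_pos: [465.3, 343.0, 18.3]
tool_rot: [0.0, 0.729, 0.684, 0.0]
force: [-0.3, 0.1, -0.1]
finger_gap: 14.5
```

```bash
python3 go.py 465 342 16.3 -4
```

```text
t 14.2 tcp [465.3 343.   18.3] jaw -3.7 tilt [0. 0.] gap 14.5 F [-0.3  0.1 -0.1] j [-1.02  0.65  0.43  1.92 -0.43  0.66 -0.39]
delta [-1.  -0.2  2. ] turn 0.3
```

Call:
move_arm(deltas=[[-1, 0, 1.5, 0, 0], [-1, 0, 2, 0, 0], [-1, 0, 2, 0, 0.2], [-1, 0, 2, 0, 0.3], [-1, 0, 2, 0, 0.4], [-1, 0, 2, 0, 0.4], [-1, 0, 2, 0, 0.4], [-1, 0, 2, 0, 0.4]])

```text
t: 15.05
tcp_pos: [465.0, 341.9, 16.1]
tool_rot: [0.0, 0.729, 0.684, 0.0]
force: [-1.0, -0.2, 0.3]
finger_gap: 37.0
```

Call:
move_arm(deltas=[[0, 0, -8, 0, 0.4], [0, 0, -25, 0, 0.4], [0, 0, -60, 0, 0.5], [0, 0, -100, 0, 0.6], [0, 0, -130, 0, 0.7], [0, 0, -140, 0, 0.7]])

```text
t: 15.65
tcp_pos: [466.9, 343.1, 160.8]
tool_rot: [-0.0, 0.729, 0.684, 0.004]
force: [0.6, -0.2, 0.6]
finger_gap: 63.8
```

```bash
python3 go.py 430.5 147.5 130 -3;  python3 go.py 422 -24.5 130 0
python3 - <<'E'
from h import *
f=lambda im,x,y:cv2.resize(im[y:y+120,x:x+120],(390,390),interpolation=cv2.INTER_CUBIC)
a=get_image("top")[:,:,::-1];b=get_image("scene")[:,:,::-1]
cv2.imwrite("pics/s7.png",cv2.hconcat([f(a,115,130),f(b,160,120)]))
E
```

```text
t 15.7 tcp [466.9 343.1 160.8] jaw -3.7 tilt [0.005 0.005] gap 63.8 F [ 0.6 -0.2  0.6] j [-1.12  0.44  0.55  1.86 -0.29  0.91 -0.5 ]
delta [-197.7  -23.9   29.6] turn -0.7
t 15.7 tcp [466.9 343.1 160.8] jaw -3.7 tilt [0.005 0.005] gap 63.8 F [ 0.6 -0.2  0.6] j [-1.12  0.44  0.55  1.86 -0.29  0.91 -0.5 ]
delta [-369.9  -21.3   28.7] turn -3.7
```

View pics/s7.png

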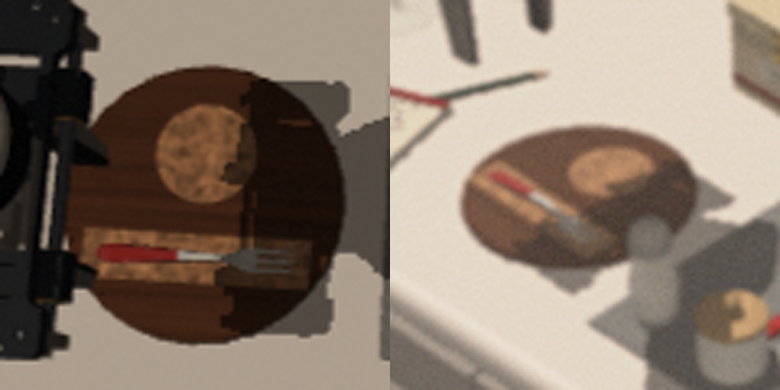

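Call:
move_arm(deltas=[[-25, -3, 3, 0, 0.7], [-55, -7, 6, 0, 0.7], [-85, -11, 9, 0, 0.7], [-115, -15, 12, 0, 0.7], [-145, -18, 15, 0, 0.7], [-175, -21, 18, 0, 0.7], [-198, -24, 20, 0, 0.7], [-198, -24, 20, 0, 0.7]])

```text
t: 16.55
tcp_pos: [426.5, 142.5, 134.8]
tool_rot: [-0.0, 0.731, 0.682, -0.002]
force: [0.1, 0.3, 0.0]
finger_gap: 64.5
```

```bash
python3 go.py 430.5 147.5 26 -3;python3 - <<'E'
from h import *
f=lambda im,x,y:cv2.resize(im[y:y+120,x:x+120],(390,390),interpolation=cv2.INTER_CUBIC)
a=get_image("top")[:,:,::-1];b=get_image("scene")[:,:,::-1]
cv2.imwrite("pics/s8.png",cv2.hconcat([f(a,200,140),f(b,190,120)]))
E
```

```text
t 16.6 tcp [426.5 142.5 134.8] jaw -3.9 tilt [-0.003 -0.002] gap 64.5 F [0.1 0.3 0. ] j [-0.94  0.27  0.62  2.18 -0.23  0.76 -0.23]
delta [  5.5   4.  108.8] turn -0.9
```

View pics/s8.png

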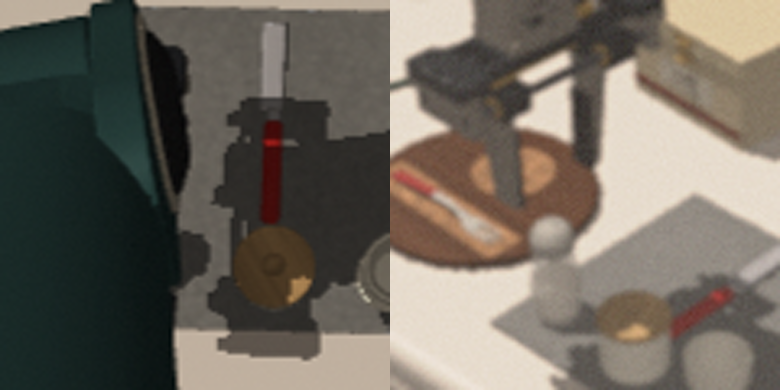

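Call:
move_arm(deltas=[[5, 3, 10, 0, 0.7], [5, 3, 25, 0, 0.7], [5, 3, 45, 0, 0.7], [5, 3, 65, 0, 0.7], [5, 3, 85, 0, 0.7], [5, 3, 100, 0, 0.7], [5, 3, 108, 0, 0.7], [5, 3, 108, 0, 0.7]])

```text
t: 17.45
tcp_pos: [431.0, 151.1, 26.6]
tool_rot: [-0.0, 0.729, 0.685, -0.001]
force: [-0.1, 0.4, 0.3]
finger_gap: 64.1
```

Call:
move_arm(deltas=[[0, 0, 0, 0, 0.55], [0, 0, 0, 0, 0.4], [0, 0, 0, 0, 0.3], [0, 0, 0, 0, 0.2], [0, 0, 0, 0, 0.2], [0, 0, 0, 0, 0.2]], squeeze=15)

```text
t: 18.05
tcp_pos: [432.0, 151.0, 28.6]
tool_rot: [-0.0, 0.729, 0.684, 0.001]
force: [-1.2, -0.1, 5.9]
finger_gap: 38.2
```

```bash
python3 go.py 430.5 147.5 26 -3
```

```text
t 18.1 tcp [432.  151.   28.6] jaw -3.7 tilt [0.001 0.001] gap 38.2 F [-1.2 -0.1  5.9] j [-0.8   0.49  0.47  2.21 -0.44  0.53 -0.05]
delta [-3.6 -1.3  2.6] turn -0.7
```

Call:
move_arm(deltas=[[0, 0, 0, 0, 0.2], [0, 0, 0, 0, 0.2], [0, 0, 0, 0, 0.2]])

```text
t: 18.35
tcp_pos: [432.0, 151.0, 28.6]
tool_rot: [-0.0, 0.729, 0.684, 0.001]
force: [-1.0, 0.4, 7.2]
finger_gap: 38.6
```

```bash
python3 go.py 430.5 147.5 26 -3;python3 - <<'E'
from h import *
f=lambda im,x,y:cv2.resize(im[y:y+60,x:x+60],(390,390),interpolation=cv2.INTER_CUBIC)
a=get_image("top")[:,:,::-1];b=get_image("scene")[:,:,::-1]
cv2.imwrite("pics/s9.png",cv2.hconcat([f(a,220,190),f(b,210,160)]))
E
```

```text
t 18.4 tcp [432.  151.   28.6] jaw -3.7 tilt [0.001 0.001] gap 38.6 F [-1.   0.4  7.2] j [-0.8   0.49  0.47  2.21 -0.44  0.53 -0.05]
delta [-3.6 -1.3  2.6] turn -0.7
```

View pics/s9.png

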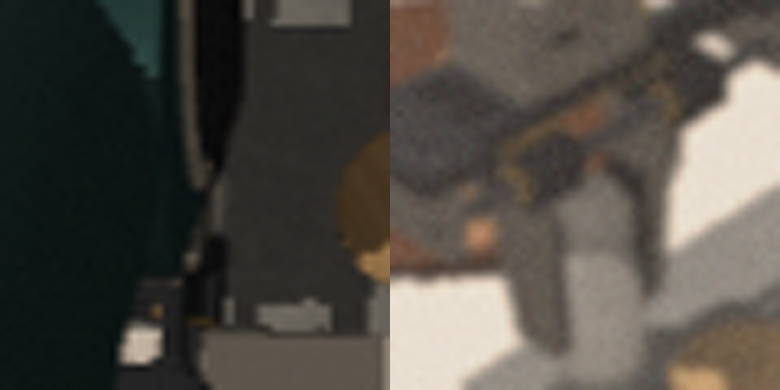

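Call:
move_arm(deltas=[[0, 0, -2, 0, 0.2], [0, 0, -2, 0, 0.2], [0, 0, -4, 0, 0.2], [0, 0, -8, 0, 0.2], [0, 0, -12, 0, 0.2], [0, 0, -16, 0, 0.2], [0, 0, -16, 0, 0.2]], squeeze=22)

```text
t: 19.15
tcp_pos: [432.2, 150.9, 44.7]
tool_rot: [0.0, 0.729, 0.684, 0.001]
force: [0.2, 0.4, -1.1]
finger_gap: 38.7
```

```bash
python3 go.py 430.5 147.5 26 -3;python3 - <<'E'
from h import *
f=lambda im,x,y:cv2.resize(im[y:y+60,x:x+60],(390,390),interpolation=cv2.INTER_CUBIC)
b=get_image("scene")[:,:,::-1]
cv2.imwrite("pics/s10.png",f(b,210,160))
E
```

```text
t 19.1 tcp [432.2 150.9  44.7] jaw -3.7 tilt [0.001 0.001] gap 38.7 F [ 0.2  0.4 -1.1] j [-0.83  0.46  0.5   2.21 -0.41  0.56 -0.08]
delta [-3.5 -1.5 18.7] turn -0.7
```

View pics/s10.png

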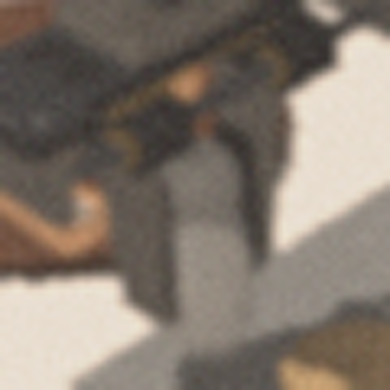

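Call:
move_arm(deltas=[[0, 0, -10, 0, 0.2], [0, 0, -25, 0, 0.2], [0, 0, -45, 0, 0.2], [0, 0, -65, 0, 0.2], [0, 0, -85, 0, 0.2], [0, 0, -95, 0, 0.2], [0, 0, -95, 0, 0.2]])

```text
t: 19.9
tcp_pos: [432.5, 151.2, 140.4]
tool_rot: [0.0, 0.729, 0.684, 0.002]
force: [-1.3, -0.2, -1.1]
finger_gap: 38.2
```

```bash
python3 go.py 530 -237 140 0
```

```text
t 19.9 tcp [432.5 151.2 140.4] jaw -3.6 tilt [0.002 0.002] gap 38.2 F [-1.3 -0.2 -1.1] j [-0.95  0.27  0.63  2.16 -0.23  0.77 -0.24]
delta [-3.812e+02  1.220e+02 -2.000e-01] turn -3.6
```

Call:
move_arm(deltas=[[-10, 3, 0, 0, 0.2], [-28, 9, 0, 0, 0.2], [-55, 18, 0, -1, 0.2], [-85, 27, 0, -1, 0.2], [-115, 37, 0, -2, 0.2], [-145, 46, 0, -2, 0.2], [-175, 56, 0, -2, 0.2], [-205, 66, 0, -3, 0.2]])

```text
t: 20.7
tcp_pos: [483.6, -60.3, 138.0]
tool_rot: [-0.001, 0.711, 0.703, -0.001]
force: [-0.2, -0.2, -1.3]
finger_gap: 38.3
```

Call:
move_arm(deltas=[[-30, 10, 0, 0, 0.2], [-60, 19, 0, 0, 0.2], [-90, 29, 0, 0, 0.2], [-120, 38, 0, 0, 0.2], [-145, 46, 0, 0, 0.2], [-165, 52, 0, 0, 0.2], [-172, 55, 0, 0, 0.2], [-172, 55, 0, 0, 0.2]])

```text
t: 21.5
tcp_pos: [536.5, -232.0, 138.0]
tool_rot: [-0.001, 0.712, 0.702, -0.001]
force: [-0.7, 0.7, -1.2]
finger_gap: 38.7
```

```bash
python3 go.py 530 -237 60 0;python3 - <<'E'
from h import *
f=lambda im,x,y:cv2.resize(im[y:y+120,x:x+120],(390,390),interpolation=cv2.INTER_CUBIC)
a=get_image("top")[:,:,::-1];b=get_image("scene")[:,:,::-1]
cv2.imwrite("pics/s11.png",cv2.hconcat([f(a,325,120),f(b,320,180)]))
E
```

```text
t 21.5 tcp [ 536.5 -232.   138. ] jaw -0.8 tilt [-0.002 -0.   ] gap 38.7 F [-0.7  0.7 -1.2] j [-0.15  0.51  0.66  1.87 -0.39  0.9   0.68]
delta [-5.  -6.3 78. ] turn -0.8
```

View pics/s11.png

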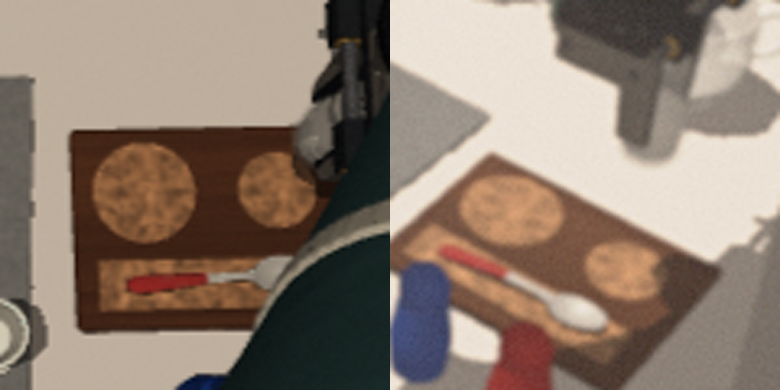

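Call:
move_arm(deltas=[[-2, -3, 10, 0, 0.2], [-5, -6, 25, 0, 0.2], [-5, -6, 45, 0, 0.2], [-5, -6, 65, 0, 0.2], [-5, -6, 80, 0, 0.2], [-5, -6, 90, 0, 0.2], [-5, -6, 94, 0, 0.2], [-5, -6, 94, 0, 0.2]])

```text
t: 22.4
tcp_pos: [531.3, -235.6, 44.7]
tool_rot: [-0.0, 0.711, 0.703, -0.0]
force: [-1.1, 0.2, -0.8]
finger_gap: 38.5
```

```bash
python3 go.py 530 -237 36 0;python3 - <<'E'
from h import *
f=lambda im,x,y:cv2.resize(im[y:y+60,x:x+60],(390,390),interpolation=cv2.INTER_CUBIC)
a=get_image("top")[:,:,::-1];b=get_image("scene")[:,:,::-1]
cv2.imwrite("pics/s12.png",cv2.hconcat([f(a,380,145),f(b,365,220)]))
E
```

```text
t 22.4 tcp [ 531.3 -235.6   44.7] jaw -0.7 tilt [-0.001  0.   ] gap 38.5 F [-1.1  0.2 -0.8] j [-0.07  0.64  0.57  1.92 -0.5   0.73  0.78]
delta [-1.4 -1.2  8.7] turn -0.7
```

View pics/s12.png

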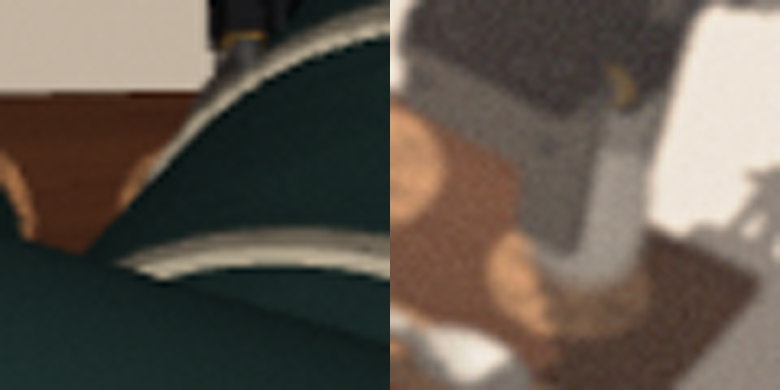

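Run:
```python
from h import *
print(onz("scene",395.3,260.3,21),onz("scene",392.1,262.8,12),proj("scene",(530,-239,21)))
```

```text
[ 533.90450045 -242.07852483   21.        ] [ 530.85828056 -236.98922621   12.        ] [393.2279342  260.59933306]
```

Call:
move_arm(deltas=[[1, -2, 2, 0, 0.2], [1, -2, 4, 0, 0.2], [1, -2, 6, 0, 0.2], [1, -2, 8, 0, 0.2], [1, -2, 9, 0, 0.2], [1, -2, 9, 0, 0.2]])

```text
t: 23.1
tcp_pos: [529.4, -234.6, 35.9]
tool_rot: [-0.0, 0.711, 0.703, -0.0]
force: [-0.5, 0.2, 0.1]
finger_gap: 38.7
```

```bash
python3 go.py 530 -237 36 0
```

```text
t 23.1 tcp [ 529.4 -234.6   35.9] jaw -0.7 tilt [-0.  0.] gap 38.7 F [-0.5  0.2  0.1] j [-0.07  0.65  0.56  1.92 -0.51  0.72  0.79]
delta [-2.4  0.7 -0.1] turn -0.7
```

Call:
move_arm(deltas=[[0, 0, 0.5, 0, 0.2], [0, 0, 0.5, 0, 0.45], [0, 0, 0.5, 0, 0.5], [0, 0, 0.5, 0, 0.55], [0, 0, 0.5, 0, 0.6], [0, 0, 0.5, 0, 0.6], [0, 0, 0.5, 0, 0.6]])

```text
t: 23.8
tcp_pos: [529.5, -234.6, 35.6]
tool_rot: [0.0, 0.711, 0.703, 0.0]
force: [0.6, 0.3, -0.2]
finger_gap: 55.3
```

Call:
move_arm(deltas=[[0, 0, -10, 0, 0.6], [0, 0, -25, 0, 0.6], [0, 0, -50, 0, 0.6], [0, 0, -80, 0, 0.65], [0, 0, -110, 0, 0.7], [0, 0, -120, 0, 0.7], [0, 0, -120, 0, 0.7]])

```text
t: 24.5
tcp_pos: [530.6, -235.0, 157.7]
tool_rot: [0.002, 0.711, 0.703, 0.001]
force: [-0.0, 0.2, 0.3]
finger_gap: 64.3
```

```bash
python3 go.py 422 -24.5 120 0;python3 - <<'E'
from h import *
f=lambda im,x,y:cv2.resize(im[y:y+120,x:x+120],(390,390),interpolation=cv2.INTER_CUBIC)
a=get_image("top")[:,:,::-1];b=get_image("scene")[:,:,::-1]
cv2.imwrite("pics/s13.png",cv2.hconcat([f(a,325,120),f(b,320,180)]))
E
```

```text
t 24.5 tcp [ 530.6 -235.   157.7] jaw -0.7 tilt [ 0.004 -0.001] gap 64.3 F [-0.   0.2  0.3] j [-0.16  0.47  0.69  1.87 -0.37  0.93  0.68]
delta [ 209.2 -111.1   37.2] turn -0.7
```

View pics/s13.png

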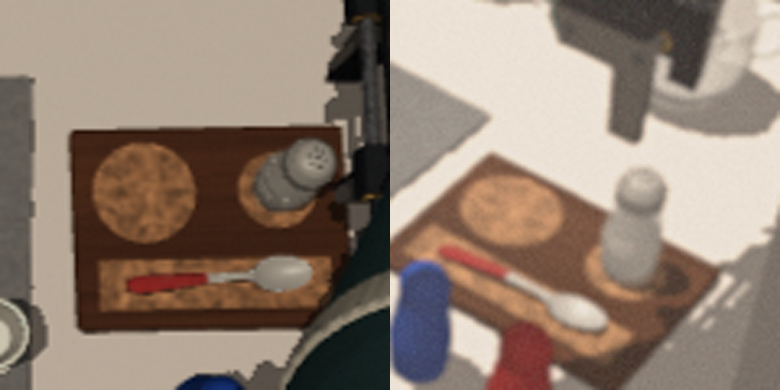

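Run:
```python
from h import *
print(tri((420.5,168.1),(396.4,237.3)))
print(onz("top",420.5,168.1,88),onz("scene",396.4,237.3,88))
```

```text
(array([ 530.86916632, -237.47870257,   91.76054452]), np.float64(4.470600798033737))
[ 533.47013024 -240.54528147   88.        ] [ 532.51046992 -234.68028385   88.        ]
```

Call:
move_arm(deltas=[[20, -10, 0, 0, 0.75], [50, -26, 0, 0, 0.75], [80, -42, 5, 0, 0.75], [110, -58, 10, 0, 0.75], [140, -74, 15, 0, 0.75], [170, -90, 20, 0, 0.75], [200, -106, 25, 0, 0.75], [209, -111, 30, 0, 0.75]])

```text
t: 25.4
tcp_pos: [418.1, -21.7, 124.1]
tool_rot: [-0.002, 0.71, 0.704, -0.001]
force: [-0.1, -0.1, 0.2]
finger_gap: 68.7
```

Call:
move_arm(deltas=[[0, 0, 0, 0, 0.75], [0, 0, 0, 0, 0.75]])

```text
t: 25.6
tcp_pos: [421.3, -25.3, 125.4]
tool_rot: [0.0, 0.711, 0.703, -0.0]
force: [0.5, -0.3, 0.7]
finger_gap: 69.2
```

```bash
python3 go.py 422 -24.5 38 0;python3 - <<'E'
from h import *
f=lambda im,x,y:cv2.resize(im[y:y+120,x:x+120],(390,390),interpolation=cv2.INTER_CUBIC)
a=get_image("top")[:,:,::-1];b=get_image("scene")[:,:,::-1]
cv2.imwrite("pics/s14.png",cv2.hconcat([f(a,265,150),f(b,240,160)]))
E
```

```text
t 25.6 tcp [421.3 -25.3 125.4] jaw -0.7 tilt [-0.    -0.001] gap 69.2 F [ 0.5 -0.3  0.7] j [-0.63  0.25  0.69  2.25 -0.24  0.72  0.22]
delta [ 0.9  0.7 87.4] turn -0.7
```

View pics/s14.png

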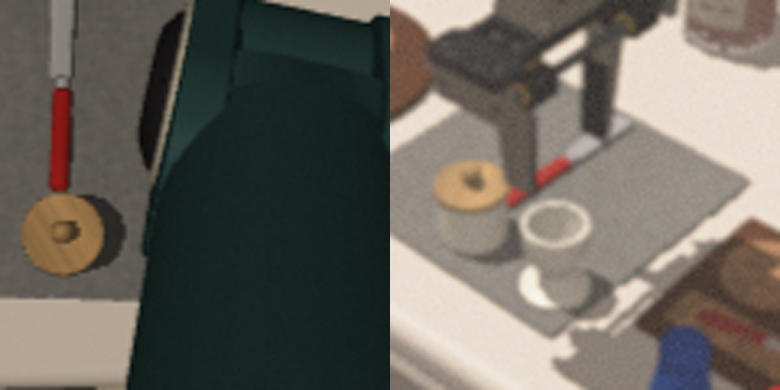

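Call:
move_arm(deltas=[[1, 1, 10, 0, 0.75], [1, 1, 25, 0, 0.75], [1, 1, 40, 0, 0.75], [1, 1, 55, 0, 0.75], [1, 1, 70, 0, 0.75], [1, 1, 80, 0, 0.75], [1, 1, 86, 0, 0.75], [1, 1, 86, 0, 0.75]])

```text
t: 26.5
tcp_pos: [421.5, -23.9, 38.9]
tool_rot: [-0.0, 0.711, 0.703, -0.001]
force: [0.7, 0.8, 0.7]
finger_gap: 68.9
```

Call:
move_arm(deltas=[[0, 0, 0, 0, 0.6], [0, 0, 0, 0, 0.5], [0, 0, 0, 0, 0.4], [0, 0, 0, 0, 0.4], [0, 0, 0, 0, 0.4], [0, 0, 0, 0, 0.4], [0, 0, 0, 0, 0.4]], squeeze=12)

```text
t: 27.2
tcp_pos: [422.1, -23.3, 39.9]
tool_rot: [0.0, 0.711, 0.703, 0.0]
force: [-1.3, -0.0, 6.9]
finger_gap: 48.0
```

```bash
python3 go.py 422 -24.5 38 0;python3 - <<'E'
from h import *
f=lambda im,x,y:cv2.resize(im[y:y+60,x:x+60],(390,390),interpolation=cv2.INTER_CUBIC)
b=get_image("scene")[:,:,::-1]
cv2.imwrite("pics/s15.png",f(b,260,200))
E
```

```text
t 27.2 tcp [422.1 -23.3  39.9] jaw -0.7 tilt [0. 0.] gap 48.0 F [-1.3 -0.   6.9] j [-0.49  0.43  0.55  2.29 -0.45  0.52  0.41]
delta [-1.2 -0.1  1.9] turn -0.7
```

View pics/s15.png

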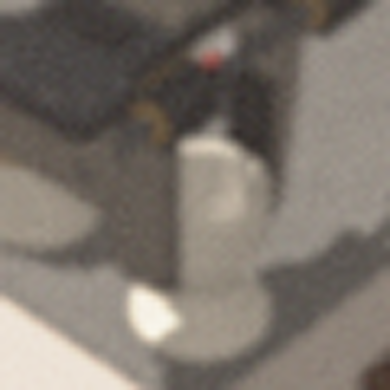

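Call:
move_arm(deltas=[[0, 0, -2, 0, 0.4], [0, 0, -5, 0, 0.4], [0, 0, -12, 0, 0.4], [0, 0, -25, 0, 0.4], [0, 0, -45, 0, 0.4], [0, 0, -70, 0, 0.4], [0, 0, -80, 0, 0.4], [0, 0, -80, 0, 0.4]], squeeze=15)

```text
t: 28.05
tcp_pos: [422.9, -22.9, 120.7]
tool_rot: [0.001, 0.711, 0.703, 0.002]
force: [-0.7, 0.4, -1.3]
finger_gap: 47.7
```

```bash
python3 go.py 530 -142.5 120 0;python3 - <<'E'
from h import *
f=lambda im,x,y:cv2.resize(im[y:y+60,x:x+60],(390,390),interpolation=cv2.INTER_CUBIC)
b=get_image("scene")[:,:,::-1]
cv2.imwrite("pics/s16.png",f(b,260,170))
E
```

```text
t 28.1 tcp [422.9 -22.9 120.7] jaw -0.6 tilt [0.003 0.001] gap 47.7 F [-0.7  0.4 -1.3] j [-0.63  0.26  0.7   2.25 -0.26  0.7   0.24]
delta [-118.4  108.4    0.9] turn -0.6
```

View pics/s16.png

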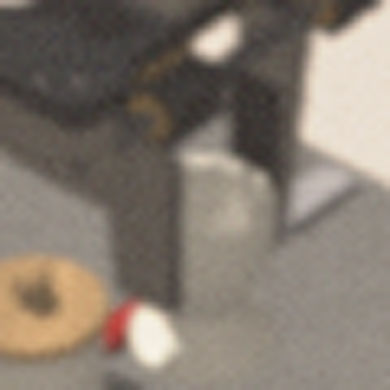

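Call:
move_arm(deltas=[[-8, 7, 0, 0, 0.4], [-25, 22, 0, 0, 0.4], [-45, 42, 0, 0, 0.4], [-65, 61, 0, 0, 0.4], [-85, 79, 0, 0, 0.4], [-105, 97, 0, 0, 0.4], [-116, 107, 0, 0, 0.4], [-117, 108, 0, 0, 0.4]])

```text
t: 28.9
tcp_pos: [528.8, -143.8, 118.6]
tool_rot: [0.0, 0.712, 0.702, -0.001]
force: [0.3, -0.7, -1.1]
finger_gap: 47.6
```

Call:
move_arm(deltas=[[0, 0, 10, 0, 0.4], [0, 0, 20, 0, 0.4], [0, 0, 35, 0, 0.4], [0, 0, 48, 0, 0.4], [0, 0, 58, 0, 0.4], [0, 0, 63, 0, 0.4], [0, 0, 63, 0, 0.4]])

```text
t: 29.6
tcp_pos: [528.0, -141.5, 55.8]
tool_rot: [-0.001, 0.711, 0.703, -0.0]
force: [-0.2, -0.0, -0.7]
finger_gap: 47.8
```

```bash
python3 go.py 530 -141.5 47 0;python3 - <<'E'
from h import *
f=lambda im,x,y:cv2.resize(im[y:y+60,x:x+60],(390,390),interpolation=cv2.INTER_CUBIC)
b=get_image("scene")[:,:,::-1]
cv2.imwrite("pics/s17.png",f(b,325,205))
E
```

```text
t 29.6 tcp [ 528.  -141.5   55.8] jaw -0.7 tilt [-0.001  0.   ] gap 47.8 F [-0.2 -0.  -0.7] j [-0.26  0.57  0.59  2.   -0.48  0.71  0.62]
delta [0.1 2.  8.7] turn -0.7
```

View pics/s17.png

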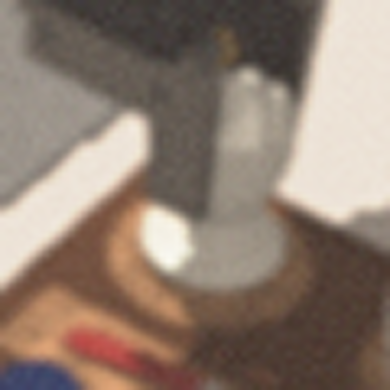

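Call:
move_arm(deltas=[[0, 1, 3, 0, 0.4], [0, 1, 6, 0, 0.4], [0, 1, 8, 0, 0.4], [0, 1, 9, 0, 0.4], [0, 1, 9, 0, 0.4]])

```text
t: 30.15
tcp_pos: [529.5, -141.6, 47.5]
tool_rot: [-0.0, 0.711, 0.703, -0.0]
force: [0.7, 0.2, 0.0]
finger_gap: 47.4
```

Call:
move_arm(deltas=[[0, 0, 0.5, 0, 0.4], [0, 0, 0.5, 0, 0.55], [0, 0, 0.5, 0, 0.6], [0, 0, 0.5, 0, 0.65], [0, 0, 0.5, 0, 0.7], [0, 0, 0.5, 0, 0.7]])

```text
t: 30.75
tcp_pos: [529.6, -141.6, 47.1]
tool_rot: [0.0, 0.711, 0.703, 0.0]
force: [-1.2, 0.4, 0.4]
finger_gap: 64.4
```

Call:
move_arm(deltas=[[0, 0, -10, 0, 0.7], [0, 0, -25, 0, 0.7], [0, 0, -50, 0, 0.7], [0, 0, -80, 0, 0.7], [0, 0, -100, 0, 0.7], [0, 0, -110, 0, 0.7]])

```text
t: 31.35
tcp_pos: [530.7, -142.1, 160.1]
tool_rot: [0.002, 0.711, 0.703, 0.001]
force: [0.6, -0.3, -0.2]
finger_gap: 64.6
```

```bash
python3 go.py 425 59.5 130 90;python3 - <<'E'
from h import *
f=lambda im,x,y:cv2.resize(im[y:y+120,x:x+120],(390,390),interpolation=cv2.INTER_CUBIC)
a=get_image("top")[:,:,::-1];b=get_image("scene")[:,:,::-1]
cv2.imwrite("pics/s18.png",cv2.hconcat([f(a,325,120),f(b,320,180)]))
E
```

```text
t 31.4 tcp [ 530.7 -142.1  160.1] jaw -0.7 tilt [ 0.004 -0.   ] gap 64.6 F [ 0.6 -0.3 -0.2] j [-0.35  0.42  0.7   1.94 -0.34  0.9   0.51]
delta [ 200.3 -108.2   29.7] turn -90.7
```

View pics/s18.png

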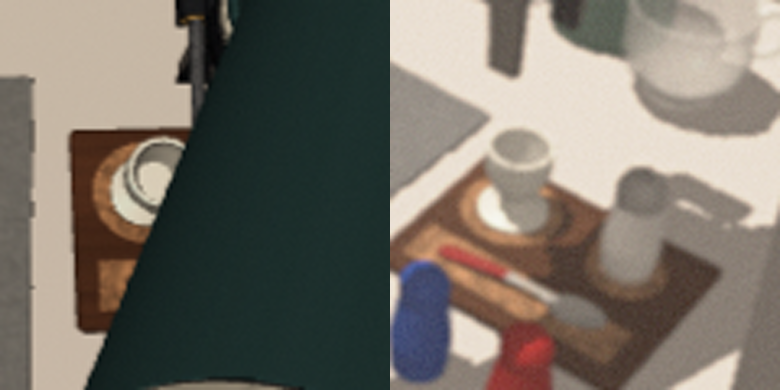

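Call:
move_arm(deltas=[[15, -8, 0, -8, 0.75], [35, -19, 0, -16, 0.78], [60, -32, 0, -24, 0.78], [85, -46, 0, -32, 0.78], [110, -60, 0, -40, 0.78], [135, -73, 0, -48, 0.78], [160, -87, 0, -56, 0.78], [180, -98, 5, -64, 0.78]])

```text
t: 32.25
tcp_pos: [432.4, 40.8, 151.7]
tool_rot: [-0.0, 0.227, 0.974, 0.0]
force: [0.4, 0.1, -0.0]
finger_gap: 71.7
```

```bash
python3 go.py 425 59.5 130 90
```

```text
t 32.2 tcp [432.4  40.8 151.7] jaw 63.7 tilt [-0.001  0.   ] gap 71.7 F [ 0.4  0.1 -0. ] j [-0.55  0.19  0.42  2.19 -0.11  0.78  1.06]
delta [14.9 13.5 21.7] turn -26.3
```

Call:
move_arm(deltas=[[5, 4, 5, -8, 0.78], [10, 8, 10, -16, 0.78], [14, 12, 15, -24, 0.78], [15, 13, 20, -26, 0.78], [15, 13, 20, -26, 0.78]])

```text
t: 32.75
tcp_pos: [424.8, 57.8, 130.9]
tool_rot: [-0.001, 0.006, 1.0, -0.0]
force: [-0.0, -1.2, 0.1]
finger_gap: 71.8
```

```bash
python3 go.py 425 59.5 11 90;python3 - <<'E'
from h import *
f=lambda im,x,y:cv2.resize(im[y:y+120,x:x+120],(390,390),interpolation=cv2.INTER_CUBIC)
a=get_image("top")[:,:,::-1];b=get_image("scene")[:,:,::-1]
cv2.imwrite("pics/s19.png",cv2.hconcat([f(a,225,150),f(b,210,140)]))
E
```

```text
t 32.8 tcp [424.8  57.8 130.9] jaw 89.4 tilt [-0.003 -0.001] gap 71.8 F [-0.  -1.2  0.1] j [-0.51  0.22  0.33  2.21 -0.11  0.73  1.46]
delta [ -0.5   1.8 119.9] turn -0.6
```

View pics/s19.png

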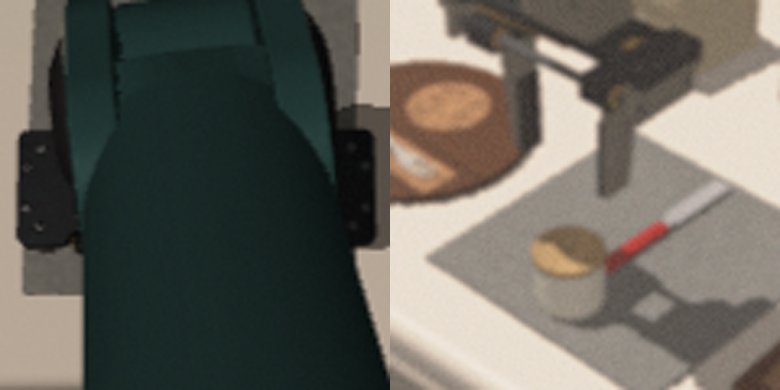

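Call:
move_arm(deltas=[[0, 1.5, 15, 0, 0.78], [0, 1.5, 35, 0, 0.78], [0, 1.5, 55, 0, 0.78], [0, 1.5, 75, 0, 0.78], [0, 1.5, 95, 0, 0.78], [0, 1.5, 110, 0, 0.78], [0, 1.5, 118, 0, 0.78], [0, 1.5, 118, 0, 0.78]])

```text
t: 33.65
tcp_pos: [425.5, 59.0, 13.4]
tool_rot: [-0.001, 0.006, 1.0, -0.0]
force: [0.8, 0.5, -0.3]
finger_gap: 71.5
```

Call:
move_arm(deltas=[[0, 0, 0, 0, 0.7], [0, 0, 0, 0, 0.6], [0, 0, 0, 0, 0.5], [0, 0, 0, 0, 0.4], [0, 0, 0, 0, 0.4], [0, 0, 0, 0, 0.4], [0, 0, 0, 0, 0.4]], squeeze=18)

```text
t: 34.35
tcp_pos: [426.8, 59.6, 14.8]
tool_rot: [0.001, 0.006, 1.0, 0.0]
force: [-0.2, 0.6, 6.5]
finger_gap: 56.2
```

```bash
python3 go.py 425 59.5 11 90
```

```text
t 34.4 tcp [426.8  59.6  14.8] jaw 89.3 tilt [0.002 0.001] gap 56.2 F [-0.2  0.6  6.5] j [-0.42  0.46  0.24  2.26 -0.26  0.44  1.59]
delta [ 1.8 -0.2  3.8] turn -0.7
```

Call:
move_arm(deltas=[[0, 0, -2, 0, 0.4], [0, 0, -4, 0, 0.4], [0, 0, -8, 0, 0.4], [0, 0, -14, 0, 0.4], [0, 0, -20, 0, 0.4], [0, 0, -26, 0, 0.4], [0, 0, -26, 0, 0.4]], squeeze=25)

```text
t: 35.05
tcp_pos: [426.7, 59.5, 41.0]
tool_rot: [0.001, 0.006, 1.0, 0.0]
force: [0.1, -0.2, -3.0]
finger_gap: 55.9
```

```bash
python3 go.py 425 59.5 11 90
python3 - <<'E'
from h import *
f=lambda im,x,y:cv2.resize(im[y:y+60,x:x+60],(390,390),interpolation=cv2.INTER_CUBIC)
b=get_image("scene")[:,:,::-1]
cv2.imwrite("pics/s20.png",f(b,235,190))
E
```

```text
t 35.0 tcp [426.7  59.5  41. ] jaw 89.3 tilt [0.002 0.   ] gap 55.9 F [ 0.1 -0.2 -3. ] j [-0.45  0.41  0.27  2.26 -0.22  0.5   1.56]
delta [ 1.8 -0.  30. ] turn -0.7
```

View pics/s20.png

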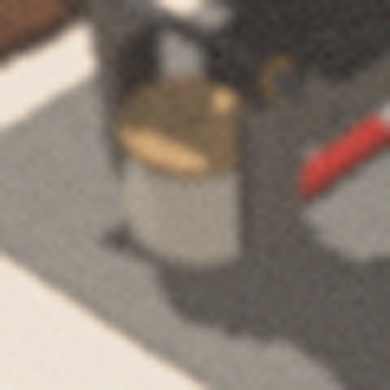

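Call:
move_arm(deltas=[[0, 0, -10, 0, 0.4], [0, 0, -25, 0, 0.4], [0, 0, -45, 0, 0.4], [0, 0, -60, 0, 0.4], [0, 0, -70, 0, 0.4], [0, 0, -70, 0, 0.4]])

```text
t: 35.7
tcp_pos: [426.9, 59.6, 111.3]
tool_rot: [0.001, 0.006, 1.0, 0.001]
force: [-0.1, -0.1, -2.8]
finger_gap: 56.1
```

```bash
python3 go.py 543.5 310.5 100 88
```

```text
t 35.7 tcp [426.9  59.6 111.3] jaw 89.3 tilt [0.003 0.001] gap 56.1 F [-0.1 -0.1 -2.8] j [-0.51  0.26  0.34  2.22 -0.14  0.67  1.48]
delta [-113.7  252.2   11.9] turn 1.3
```

Call:
move_arm(deltas=[[-4, 10, 0, 0, 0.4], [-15, 33, 0, 0, 0.4], [-30, 67, 0, 0, 0.4], [-45, 100, 0, 0, 0.4], [-60, 133, 0, 0, 0.4], [-75, 166, 0, 0, 0.4], [-90, 199, 0, 0, 0.4], [-103, 229, 0, 0, 0.4]])

```text
t: 36.5
tcp_pos: [531.4, 289.6, 108.4]
tool_rot: [-0.001, 0.005, 1.0, -0.0]
force: [0.8, 0.5, -2.1]
finger_gap: 55.9
```

Call:
move_arm(deltas=[[-6, 12, 0, 0, 0.4], [-11, 22, 3, 0, 0.4], [-11, 23, 10, 0, 0.4], [-11, 23, 20, 0, 0.4], [-11, 23, 20, 0, 0.4]])

```text
t: 37.0
tcp_pos: [541.5, 307.7, 88.0]
tool_rot: [-0.002, 0.007, 1.0, -0.001]
force: [-0.7, 0.1, -2.7]
finger_gap: 55.9
```

```bash
python3 go.py 543.5 310.5 32 88
```

```text
t 37.0 tcp [541.5 307.7  88. ] jaw 89.2 tilt [-0.003 -0.003] gap 55.9 F [-0.7  0.1 -2.7] j [-0.76  0.58  0.26  1.78 -0.19  0.82  1.15]
delta [-2.2  3.  56. ] turn 1.2
```

Call:
move_arm(deltas=[[-1, 1, 10, 0, 0.4], [-2, 2, 25, 0, 0.4], [-2, 2, 40, 0, 0.4], [-2, 2, 50, 0, 0.4], [-2, 2, 56, 0, 0.4], [-2, 2, 56, 0, 0.4]])

```text
t: 37.6
tcp_pos: [544.3, 311.5, 32.8]
tool_rot: [-0.001, 0.006, 1.0, -0.001]
force: [0.4, 0.2, -2.6]
finger_gap: 55.8
```

```bash
python3 go.py 543.5 310.5 22 88
python3 - <<'E'
from h import *
f=lambda im,x,y:cv2.resize(im[y:y+60,x:x+60],(390,390),interpolation=cv2.INTER_CUBIC)
a=get_image("top")[:,:,::-1];b=get_image("scene")[:,:,::-1]
cv2.imwrite("pics/s21.png",cv2.hconcat([f(a,150,150),f(b,200,140)]))
E
```

```text
t 37.6 tcp [544.3 311.5  32.8] jaw 89.3 tilt [-0.002 -0.001] gap 55.8 F [ 0.4  0.2 -2.6] j [-0.75  0.66  0.24  1.78 -0.22  0.72  1.17]
delta [ 0.8 -1.  10.8] turn 1.3
```

View pics/s21.png

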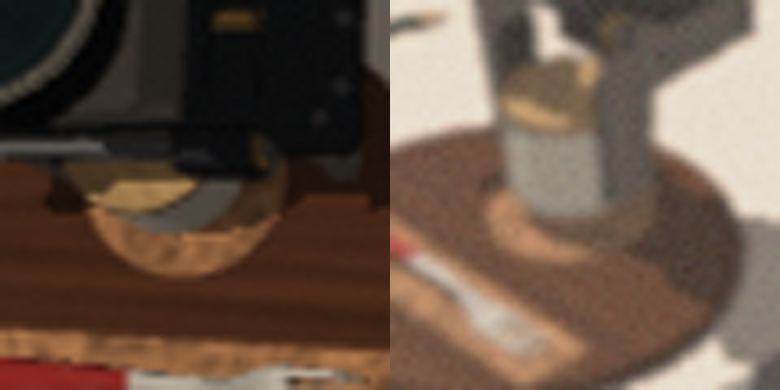

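Call:
move_arm(deltas=[[2.5, -1, 3, 0, 0.4], [2.5, -1, 6, 0, 0.4], [2.5, -1, 9, 0, 0.4], [2.5, -1, 10.5, 0, 0.4], [2.5, -1, 11, 0, 0.4], [2.5, -1, 11, 0, 0.4]])

```text
t: 38.3
tcp_pos: [542.5, 311.0, 23.0]
tool_rot: [-0.0, 0.006, 1.0, -0.0]
force: [0.0, -0.5, -1.3]
finger_gap: 56.0
```

```bash
python3 go.py 543.5 310.5 22 88
```

```text
t 38.3 tcp [542.5 311.   23. ] jaw 89.3 tilt [-0. -0.] gap 56.0 F [ 0.  -0.5 -1.3] j [-0.74  0.67  0.23  1.79 -0.22  0.7   1.17]
delta [-1.  -0.5  1. ] turn 1.3
```

Call:
move_arm(deltas=[[0, 0, 1, 0, 0.4], [0, 0, 1, 0, 0.55], [0, 0, 1, 0, 0.65], [0, 0, 1, 0, 0.7], [0, 0, 1, 0, 0.78], [0, 0, 1, 0, 0.78]])

```text
t: 38.9
tcp_pos: [542.7, 311.1, 22.3]
tool_rot: [0.0, 0.006, 1.0, 0.0]
force: [-0.6, 0.5, -0.7]
finger_gap: 71.6
```

Call:
move_arm(deltas=[[0, 0, -10, 0, 0.78], [0, 0, -25, 0, 0.78], [0, 0, -50, 0, 0.78], [0, 0, -90, 0, 0.78], [0, 0, -120, 0, 0.78], [0, 0, -150, 0, 0.78]])

```text
t: 39.5
tcp_pos: [542.9, 311.1, 175.3]
tool_rot: [0.001, 0.006, 1.0, 0.001]
force: [1.2, 0.3, -0.3]
finger_gap: 71.8
```

Call:
move_arm(deltas=[[30, 20, -10, 0, 0.78], [60, 50, -20, 0, 0.78], [90, 90, -20, 0, 0.78], [120, 130, -20, 0, 0.78], [150, 170, -20, 0, 0.78], [180, 210, -20, 0, 0.78], [200, 250, -20, 0, 0.78], [200, 260, -20, 0, 0.78]])

```text
t: 40.3
tcp_pos: [339.5, 579.0, 193.5]
tool_rot: [-0.001, 0.001, 1.0, 0.002]
force: [-0.2, 0.6, 0.2]
finger_gap: 71.8
```

```bash
python3 go.py
python3 - <<'E'
from h import *
f=lambda im,x,y:cv2.resize(im[y:y+120,x:x+130],(390,360),interpolation=cv2.INTER_CUBIC)
a=get_image("top")[:,:,::-1];b=get_image("scene")[:,:,::-1]
cv2.imwrite("pics/topf.png",a);cv2.imwrite("pics/scenef.png",b)
cv2.imwrite("pics/s22.png",cv2.hconcat([f(a,115,130),f(b,160,120)]))
cv2.imwrite("pics/s23.png",cv2.hconcat([f(a,325,130),f(b,310,190)]))
E
```

```text
t 40.3 tcp [339.5 579.  193.5] jaw 89.9 tilt [-0.002  0.004] gap 71.8 F [-0.2  0.6  0.2] j [-1.24  0.52  0.21  1.58 -0.12  1.05  0.58]
```

View pics/s22.png

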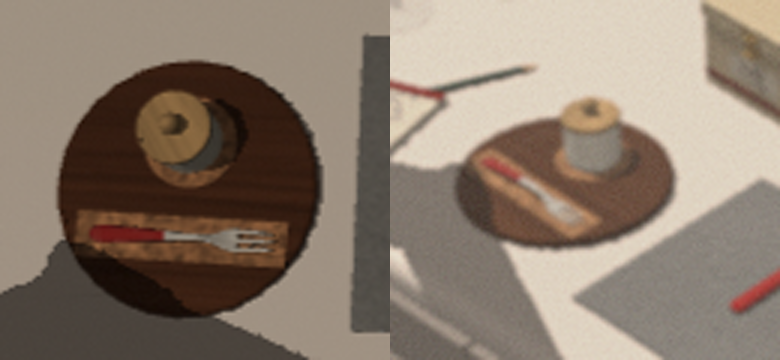

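View pics/s23.png

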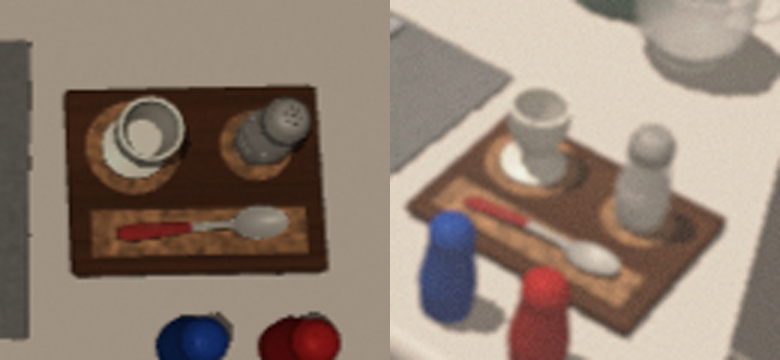

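View pics/topf.png

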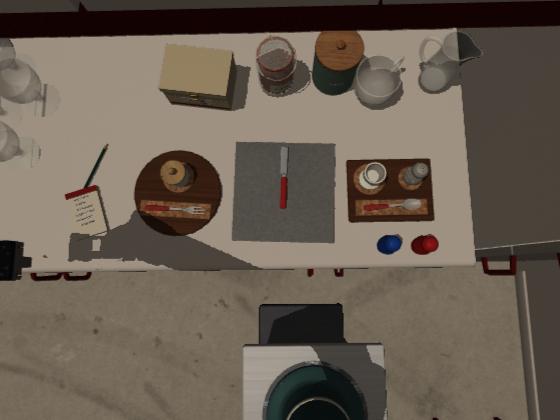

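Run:
```python
from meas import *
np.set_printoptions(precision=1,suppress=True)
t=lambda x,y,x0:(x0+x/3-.5,130+y/3-.5)
s=lambda x,y,x0,y0:(x0+(x-390)/3-.5,y0+y/3-.5)
print("lid top",onz("top",*t(174,129,115),63),"scene",onz("scene",*s(591,114,160,120),63))
print("rim",onz("top",*t(151,132,325),74),"scene",onz("scene",*s(540,107,310,190),74))
print("cap",onz("top",*t(287,120,325),87),"scene",onz("scene",*s(652,146,310,190),87))
print("spoon",[onz("top",*t(*p,325),17) for p in((117,233),(290,221))])
print("fork",[onz("top",*t(*p,115),17) for p in((89,234),(277,241))])
a=cv2.imread("pics/topf.png");b=cv2.imread("pics/top0.png")
def kn(im):
    hsv=cv2.cvtColor(im,cv2.COLOR_BGR2HSV);H,S,V=[hsv[...,i].astype(int) for i in range(3)]
    return [cv2.moments(c) for c in comps(roi((((H<9)|(H>170))&(S>120)&(V>60)).astype(np.uint8),(270,140,297,215)),20)]
for im in(a,b):print("knife",[(m["m10"]/m["m00"],m["m01"]/m["m00"]) for m in kn(im)])
```

```text
lid top [539.3 307.8  63. ] scene [542.7 311.4  63. ]
rim [ 526.5 -144.3   74. ] scene [ 528.8 -142.2   74. ]
cap [ 530.6 -240.    87. ] scene [ 531.7 -236.4   87. ]
spoon [array([ 460.3, -127.2,   17. ]), array([ 467.6, -261.3,   17. ])]
fork [array([467.8, 385.7,  17. ]), array([459.9, 238.2,  17. ])]
knife [(283.0, 192.5)]
knife [(283.0, 192.5)]
```

```bash
python3 -c "
from plant import arm
print(arm.hand_in())"
```

```text
the job is handed in; nothing more can be done
None
```

Both boards are made up and the job is handed in, at about 40 s of the 115 s allowed. Spoon, egg cup and shaker are on the rectangular board, and fork and jam pot on the round one.

I checked the final top-view picture against each thing's cork as measured in the same camera at the start:

| Thing | Offset from cork centre (x, y) | Limit |
|---|---|---|
| Spoon | 3 mm, 1.5 mm, turned about 3° | 14 mm, 0.2 rad (about 11°) |
| Fork | 2 mm, 3 mm | 14 mm, 0.2 rad (about 11°) |
| Egg cup | 3 mm, 0 mm | 12 mm |
| Shaker | 1 mm, 0 mm | 12 mm |
| Jam pot | 2 mm, 1 mm | 12 mm |

Everything looks upright or flat in the pictures. The knife handle shows no shift at all in the image. The arm stands clear with the gripper open and empty.

Three things did not match exactly:
- **Cameras:** the two disagree by 1–4 mm throughout. For the placings I used values between the two.
- **Heights:** cork heights measured from two views came out at about 11.5–15 mm, against the stated 12 mm. Final resting heights were not measured from two views; they rest on the descent heights, the drop in force as things were set down, and the pictures.
- **Grips:** the fingers gripped the jam pot at its lid instead of its body. The shaker, egg cup and pot grasps each showed about 7 N upward force while closing. None of this caused visible slipping.

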